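# Draw out the tissue-block tray with the ball hook

### The job

Take the ball-ended hook from its rest and, touching the small grey cabinet only with the hook, push its lid up and over until it stays open by itself. Then hook the finger hole of the tray that holds the tissue cassette (not the one with the empty metal mould) and draw that tray out fully to its stop, keeping the other tray shut. Finally hang the hook back on its rest as you found it and let go; leave the glass beaker where it stands.

Things in the scene. Friction and masses are not known exactly. Their poses are not given: they have to be found in the camera images.
- hook: the loose hook, 70 g, hanging upright on its rest. Origin: centre of the underside of its black seat flange (28 x 20 mm in x, y; 4 mm thick); z up along the handle, x the way the prong points. Flat black handle 24 mm (x) by 12 mm (y), z 4 to 64 mm: pinch it across y, at about z 38 mm. Below the flange a steel shank 5 mm thick runs down to an elbow at z -62 mm
- hook_ball (a point): centre of the hook's steel ball, 10 mm across, at (23.6, 0, -80.5) mm of the hook: the end of a prong, 5 mm thick and 30 mm long, that leaves the shank's elbow forward (+x) and down, 38 degrees below level. With the handle leaning back 38 degrees (away from where the prong points) the prong is level
- hook_rest: fixed aluminium rest. Origin: on the bench under the hanging hook, axes as the hook's. Base 90 x 70 x 6 mm (x -35 to 55); back plate at x 36 to 40 mm; top plate 40 mm wide, 4 mm thick, upper face at z 100 mm, with a slot for the shank 11 mm wide, open towards -x and ending at x = 4 mm; two bumps 3 mm high at the fork's tips (x -22 to -19 mm)
- rest_seat (a point): on the rest's top face, z 100 mm, where the hook's origin is when it hangs. To take the hook off, lift it 5 to 20 mm (over the bumps; the prong is under the plate), then draw it out along the rest's -x by 50 mm; it goes back the reverse way
- cabinet: grey cabinet, fixed to the bench, 120 mm deep (x), 164 mm wide (y), 58 mm high without its lid. Origin: centre of its underside; front is -x, +y its left. Open front and top, a middle wall, and two equal white trays side by side
- lid (a joint): lid angle, rad: 0 shut, stop at 1.95. A 4 mm plate, 150 g, hinged along y on the line x = 60, z = 60 mm of the cabinet, reaching forward to x = -91 mm. It falls shut below about 1.6 rad and falls open to its stop above. About 1 N at the lip lifts it. A flange under it (x -75 to -71 mm, down to z 16 mm when shut) covers both tray fronts
- lid_lip (a point): middle of the underside of the lid's lip, the 16 mm of the plate in front of the flange (x -91 to -75 mm), to be lifted from below; at (-83, 0, 58) mm of the cabinet when shut, moves with the lid
- tray_left (a joint): how far the left (+y) tray is out, m: 0 shut, 0.060 at its stop; slides along the cabinet's -x; about 1.2 N friction, stays where it is left
- tray_right (a joint): the same for the right (-y) tray
- tray_left_hole (a point): centre of the left tray's finger hole on the front's outer face, at (-60, 38.5, 32) mm of the cabinet when shut; moves with the tray. Front plate 12 mm thick, 71 mm wide, z 11 to 53 mm; the hole goes right through, 25 mm wide (y), 15 mm high. Behind the plate 31 mm are free, above the tray floor at z 10 mm
- tray_right_hole (a point): the same for the right tray, at (-60, -38.5, 32) mm of the cabinet when shut
- tissue_block: tissue cassette with a pale paraffin block on top, 29 x 48 x 12 mm, origin under its centre, lying loose in one of the two trays, hidden until the lid is open
- empty_mould: empty steel embedding mould, 34 x 46 x 11 mm, origin under its centre, lying loose in the other tray
- glass_beaker: glass beaker, 52 mm across, 72 mm high, standing loose on the bench left of the cabinet towards the back; not to be disturbed
Not all that is in view belongs to the job. Of the things that look like the cabinet, the larger one is meant.

How it is judged (in metres and radians):
On the way, in this order (a step that is already met when the one before it is completed fails the run):
1. the lid has been pushed past its balance point and stays open (value of joint lid above 1.75 rad and not (value of joint tray_left above 0.02 m) and not (value of joint tray_right above 0.02 m)), for 0.3 s.
2. the tray with the tissue cassette is drawn out to its stop (((y of tissue_block in the frame of cabinet above 0 m and value of joint tray_left above 0.053 m and value of joint tray_right below 0.01 m) or (y of tissue_block in the frame of cabinet below 0 m and value of joint tray_right above 0.053 m and value of joint tray_left below 0.01 m))), for 0.2 s.
At the end, for the whole second after the job is handed in: Lid open beyond 1.75 rad; the cassette's tray out over 53 mm of 60, cassette lying flat in it; other tray shut within 10 mm; hook hanging still on its rest, origin within 12 mm of the seat, upright within 0.12 rad, turned at most 0.35 rad from the rest (value of joint lid above 1.75 rad and ((y of tissue_block in the frame of cabinet above 0 m and value of joint tray_left above 0.053 m and value of joint tray_right below 0.01 m) or (y of tissue_block in the frame of cabinet below 0 m and value of joint tray_right above 0.053 m and value of joint tray_left below 0.01 m)) and x of tissue_block in the frame of cabinet below -0.01 m and z of tissue_block in the frame of cabinet below 0.02 m and angle between tissue_block's own z axis and vertical below 0.2 rad and distance between hook and rest_seat below 0.012 m and angle between hook's own z axis and vertical below 0.12 rad and angle between the x axis of hook and the x axis of hook_rest, either way round below 0.35 rad and linear speed of hook below 0.02 m/s); the robot touches nothing.
It fails at once if the gripper or arm touches the cabinet, its lid or its trays (over 1 N) (contact force between any of the fingers, the arm and cabinet above 1 N).
It fails at once if the tray with the empty mould is drawn out more than 25 mm ((y of tissue_block in the frame of cabinet above 0 m and value of joint tray_right above 0.025 m) or (y of tissue_block in the frame of cabinet below 0 m and value of joint tray_left above 0.025 m)).
It fails at once if a tray is drawn while the lid is not open (value of joint lid below 1.2 rad and value of joint any of tray_left, tray_right above 0.02 m).
It fails at once if the beaker is moved more than 20 mm (distance of glass_beaker from where it was at the start of the episode above 0.02 m).
It also fails if it takes over 59 s, if anything falls off the work surface, if the arm or the gripper's body presses on something with over 40 N, if the wrist force passes 120 N, or if a joint passes its speed limit or range.

### The arm

A 6-joint arm with a two-finger parallel gripper is mounted at the origin on a cart in front of the work surface, level with it; the furniture and walls round the work are solid. World frame = base frame: x ahead of the robot, y to its left, z up, the work surface at z = 0. Lengths are in mm, angles in rad, forces in N, time in s.
With the tool pointing down it reaches from about 350 to 775 mm from the base axis. Payload 7.3 kg.
Tool frame: the origin (TCP) lies on the centre line of the jaws, within the pads' length; the fingertips stand 17 mm ahead of it and the grasp point (between the pads) lies 2 mm behind it; z points along the fingers, y is the line along which they close (so a half turn about z gives the same grasp; the last joint's range is limited). The gripper opens to 92 mm and grips with 3 to 60 N. Pads are 19 mm wide; open, the fingers measure 130 mm over their backs; the gripper's body (75 mm by 190 mm) begins 47 mm behind the grasp point.
Start: joints at [-1.376, 0.342, 1.524, -0, 1.275, -0.146], TCP at [175.499, -494.816, 243.741] pointing down, gripper open.
Joint ranges: [-2.53, 2.53], [-0.77, 2.02], [0.04, 2.7], [-1, 4.14], [0.28, 2.66], [-3.11, 3.11]. Speed limits (rad/s): [2.57, 2.57, 3.14, 3.14, 3.14, 3.14].

### API

Orientations are given as [roll, pitch, yaw] about the fixed x, y, z axes, in that order (R = Rz(yaw) Ry(pitch) Rx(roll)).
In Python, from plant import bot gives the robot as it stands. The module is installed in compiled form; this text tells all that it offers.
- The arm moves only by the shell command python3 -m pendant 'ROWS'. ROWS is JSON, a list of rows, each a list of 3 entries, a list of its own where there are three numbers: the shift along the world's x, y, z as a fraction of full scale, then the turn, a rotation vector about the world's x, y, z as a fraction of full scale, then the opening, from -1 (shut) to 1 (fully open), so that 0 is half open. In form: [[[tx, ty, tz], [rx, ry, rz], claw], ...]. A call has exactly 10 rows; each row shifts and turns the commanded pose from where the row before left it; what a row does not reach is not made up. Full scale, the value 1, is 30 mm for a shift and 0.12 rad for a turn. A row lasts 1/12 s, in which the tool goes at most 41.7 mm and 7.16 degrees, less where a joint would pass 70% of its speed; a pose out of reach is approached as far as the arm can. A call with a number of a shift or a turn outside -1 to 1 is refused whole. A call with a gripper value outside its range is refused whole. The fingers move at their own pace and stop on an object; the grip force is fixed at half the most. Time passes only in rows, so rows that do not move let the fingers close, or fill a call up. It gives the time, the measured TCP pose, the force, the opening and the grip force at its end, in the units of the state.
- bot.get_obs(): the state, without advancing time (a new reading comes with each control period).
- bot.capture(name): name is "scene" or "top" or "wrist"; returns the picture (480x640x3 uint8, blue, green, red); there is no depth.
- bot.camera_params(name): a dict with "fovy" (degrees; the focal length in pixels is half the picture's height over the tangent of half this angle, whatever the lens; pixels are square), "cx", "cy" (the principal point, pixels), "camera_from_world" (4x4, takes a point from world to camera coordinates). Camera axes: x right, y down, z forward; pixel columns grow to the right and rows downward; lengths in mm; the calibration is good to about 2 mm. A picture is of the moment at which its call begins: read the wrist's pose just before it. camera_params takes no time and is no camera call; for the wrist camera it gives the pose at the moment of the call.
- bot.close_job(): hands the job in; it is judged then, once.
The state is a dict: "time": time; "joint_positions": joint angles; "dq": joint speeds; "tau": joint torques, N m; "tool_pos": TCP position; "tcp_rot": TCP orientation; "contact_force": force on the tool from outside, world axes, zero at the start; "moment": the same for the moment, N m; "grip_width": finger opening in mm; "finger_force": force on a finger pad.
Only numpy, scipy, OpenCV 4.12 (cv2) and the standard library are available. Lean on these libraries where they do the work, as an engineer would, in place of code of your own. Each camera call takes 0.05 s, during which the arm holds its last target. There are 200 camera calls.

## Working session

There is one attempt and no reset: what is moved stays moved. The work goes in short steps, Python scripts to look and compute and a shell command to move; the robot and the scene stay as the last step left them, time stands still between calls to the robot, and variables do not carry over. Pictures are saved under pics/ and viewed, at most 10 in all, crops included, and the job is handed in when it is done.

```bash
mkdir -p pics; python3 - <<'E'
from plant import bot
import cv2,numpy as np
np.set_printoptions(precision=4,suppress=True)
o=bot.get_obs();print(o)
for n in("scene","top"):
    p=bot.camera_params(n);print(n,p)
    cv2.imwrite(f"pics/{n}0.png",bot.capture(n))
E
```

```text
{'time': 0.0, 'joint_positions': array([-1.376 ,  0.3427,  1.525 , -0.    ,  1.2754, -0.146 ]), 'dq': array([ 0.    , -0.0012,  0.0015, -0.0015, -0.0015, -0.0002]), 'tau': array([ -0.0005, -43.1249, -24.4225,   0.0717,   0.0561,  -0.0001]), 'tool_pos': array([ 175.4047, -494.4163,  243.0402]), 'tcp_rot': array([-3.14  , -0.0002,  0.3408]), 'contact_force': array([ 0.3928,  0.5952, -0.6956]), 'moment': array([0.0081, 0.0408, 0.0225]), 'finger_force': 0.0, 'grip_width': 91.89187026267136}
scene {'fovy': 57.46497854108309, 'cx': 323.5289641921376, 'cy': 236.72267721402835, 'camera_from_world': array([[ -0.7293,  -0.6841,  -0.0089, 449.2885],
       [ -0.3285,   0.3615,  -0.8726, 281.4579],
       [  0.6001,  -0.6335,  -0.4884, 569.1488],
       [  0.    ,   0.    ,   0.    ,   1.    ]])}
top {'fovy': 47.59572977567578, 'cx': 316.98190479224365, 'cy': 239.69245353675063, 'camera_from_world': array([[   0.0182,   -0.9995,    0.0241,  -25.9545],
       [  -0.997 ,   -0.0199,   -0.0745,  619.082 ],
       [   0.0749,   -0.0226,   -0.9969, 1085.7804],
       [   0.    ,    0.    ,    0.    ,    1.    ]])}
```

View pics/scene0.png

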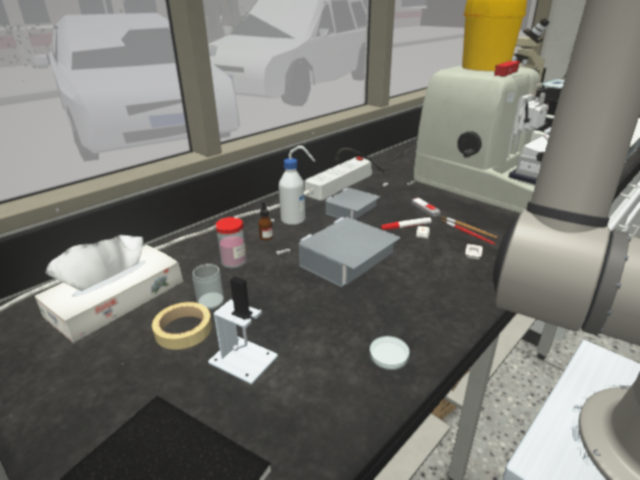

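View pics/top0.png

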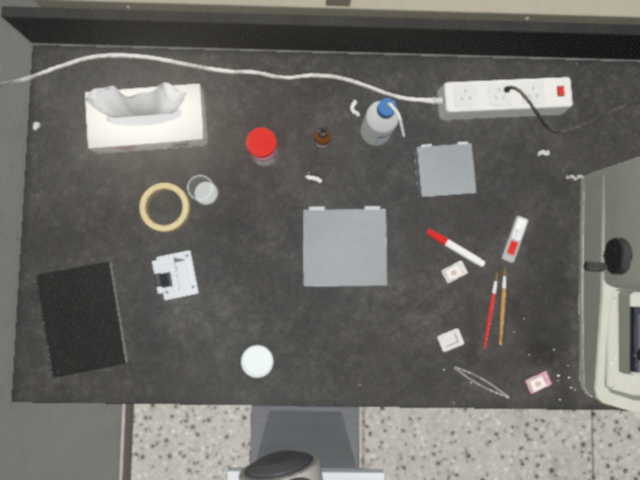

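The scene picture shows the rest with its black handle at about (240,298), the beaker at (208,285), the larger cabinet at (348,248) and a smaller decoy at (352,203). In the top view the lid spans (303–387, 208–286), the rest is near (177,275) and the beaker near (203,190).

```bash
python3 - <<'E'
import cv2,numpy as np
a=cv2.imread("pics/scene0.png");b=cv2.imread("pics/top0.png")
c=cv2.resize(a[265:390,200:290],None,fx=4.5,fy=4.5,interpolation=cv2.INTER_CUBIC)
d=cv2.resize(b[240:310,140:210],(565,565),interpolation=cv2.INTER_CUBIC)[:562,:380]
c=c[:562,:405]
cv2.imwrite("pics/crop0.png",np.hstack([c[:562],d[:562]]))
E
```

```text
(no output)
```

View pics/crop0.png

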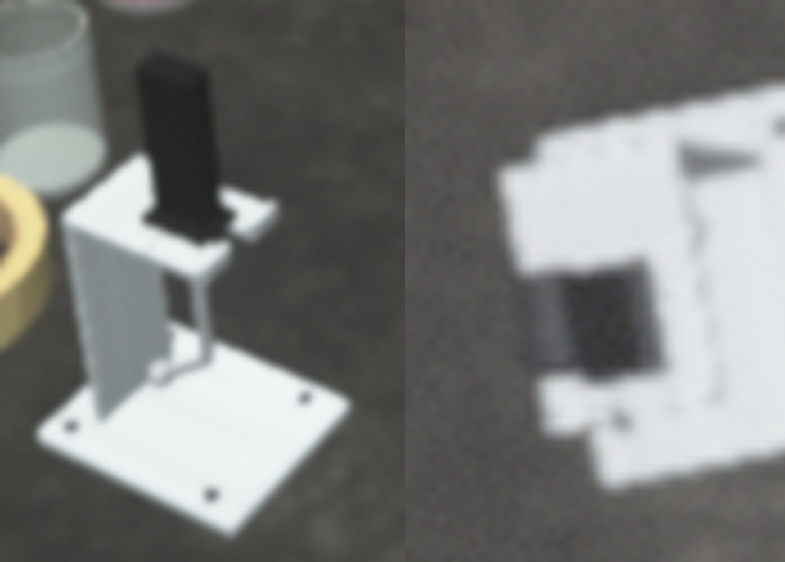

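The crop shows the rest with its back plate away from the robot and the fork open towards it. The prong points to the back plate, and the rest is turned about +10°.

```bash
cat > h.py <<'E'
from plant import bot
import cv2,numpy as np
np.set_printoptions(precision=3,suppress=True)
def KP(n,p=None):
    p=p or bot.camera_params(n);f=240/np.tan(np.radians(p["fovy"]/2))
    return np.array([[f,0,p["cx"]],[0,f,p["cy"]],[0,0,1]]),np.array(p["camera_from_world"])
def cast(n,uv,z,p=None):
    K,T=KP(n,p);R,t=T[:3,:3],T[:3,3];c=-R.T@t
    d=(R.T@np.linalg.inv(K)@np.c_[np.atleast_2d(uv),np.ones(len(np.atleast_2d(uv)))].T).T
    return c+d*((z-c[2])/d[:,2])[:,None]
def proj(n,X,p=None):
    K,T=KP(n,p);q=(K@(T[:3,:3]@np.atleast_2d(X).T+T[:3,3:])).T
    return q[:,:2]/q[:,2:]
def quad(m):
    c=max(cv2.findContours(m,0,1)[0],key=cv2.contourArea);return cv2.boxPoints(cv2.minAreaRect(c)),cv2.contourArea(c)
E
python3 - <<'E'
from h import *
b=cv2.imread("pics/top0.png");a=cv2.imread("pics/scene0.png")
g=b[:,:,1].astype(int);print(b[250,345],b[285,180],b[260,220])
# lid
m=np.zeros(g.shape,np.uint8);m[205:295,295:395]=(cv2.inRange(b,(95,95,95),(200,200,200)))[205:295,295:395]
m=cv2.morphologyEx(m,cv2.MORPH_OPEN,np.ones((9,9)))
q,A=quad(m);print(q,A);c=cast("top",q,62);print(c,c.mean(0))
for i in range(4):
    e=c[(i+1)%4]-c[i];print(np.linalg.norm(e),np.degrees(np.arctan2(e[1],e[0])))
# rest: base from scene corners
S=np.array([[38,435],[232,533],[350,403]])/4.5+[200,265]
c=cast("scene",S-0.5,6);print("base L,front,R",c)
for i in range(2):
    e=c[i+1]-c[i];print(np.linalg.norm(e),np.degrees(np.arctan2(e[1],e[0])))
# handle: dark cap in scene and top
S=np.array([[140,66],[160,52],[212,68],[195,80]])/4.5+[200,265]-.5
print("handle top scene",cast("scene",S,164),cast("scene",S,164).mean(0))
k=565/70
Tq=np.array([[520,272],[525,375],[570,275],[572,378],[648,262],[662,370]]);Tq=(Tq-[405,0])/k+[140,240]-.5
print("dark top quad pix",Tq,"z164",cast("top",Tq,164),"\nz104",cast("top",Tq,104))
E
```

```text
[175 173 170] [226 225 221] [79 82 83]
[[302. 208.]
 [387. 208.]
 [387. 286.]
 [302. 286.]] 6500.5
[[ 678.707   17.472   62.   ]
 [ 682.312 -150.881   62.   ]
 [ 528.278 -152.203   62.   ]
 [ 525.288   14.365   62.   ]] [603.646 -67.812  62.   ]
168.39169288533853 -88.77313573941825
154.0400284617779 -179.50848713037712
166.5944179084097 91.02844853501401
153.45052936702322 1.1601526218066076
base L,front,R [[575.427 317.411   6.   ]
 [488.085 298.472   6.   ]
 [504.56  230.423   6.   ]]
89.37177798590731 -167.76595707724982
70.0151112124738 -76.39037379756031
handle top scene [[538.874 277.628 164.   ]
 [540.59  268.385 164.   ]
 [520.756 262.589 164.   ]
 [519.447 270.444 164.   ]] [529.917 269.761 164.   ]
dark top quad pix [[153.748 273.199]
 [154.367 285.96 ]
 [159.942 273.571]
 [160.19  286.332]
 [169.606 271.96 ]
 [171.341 285.341]] z164 [[544.09  275.016 164.   ]
 [521.765 273.033 164.   ]
 [543.638 264.172 164.   ]
 [521.297 262.856 164.   ]
 [546.778 247.394 164.   ]
 [523.38  243.469 164.   ]] 
z104 [[544.572 291.429 104.   ]
 [520.859 289.323 104.   ]
 [544.092 279.911 104.   ]
 [520.362 278.513 104.   ]
 [547.427 262.09  104.   ]
 [522.574 257.92  104.   ]]
```

Estimates: rest origin about (531, 270.5) with yaw about 13°, cabinet origin about (619, -68) with yaw about 0.5°. I'll move above the rest.

```bash

A='[[[0.47,0.67,0],[0,0,0],1],[[0.47,0.67,0],[0,0,0],1],[[0.47,0.67,0],[0,0,0],1],[[0.47,0.67,0],[0,0,0],1],[[0.47,0.67,0],[0,0,0],1],[[0.47,0.67,0],[0,0,0],1],[[0.47,0.67,0],[0,0,0],1],[[0.47,0.67,0],[0,0,0],1],[[0.47,0.67,0],[0,0,0],1],[[0.47,0.67,0],[0,0,0],1]]' >/dev/null
python3 -m pendant '[[[0.5,0.6,0],[0,0,0],1],[[0.95,0.9,0],[0,0,0],1],[[0.95,0.9,0],[0,0,0],1],[[0.95,0.95,0],[0,0,0],1],[[0.95,0.95,0],[0,0,0],1],[[0.95,0.95,0],[0,0,0],1],[[0.95,0.95,0],[0,0,0],1],[[0.95,0.95,0],[0,0,0],1],[[0.95,0.95,0],[0,0,0],1],[[0.9,0.95,0],[0,0,-0.5],1]]'
python3 -m pendant '[[[0.6,1,0],[0,0,-0.45],1],[[0.3,1,0],[0,0,0],1],[[0.3,1,0],[0,0,0],1],[[0.3,1,0],[0,0,0],1],[[0.3,1,0],[0,0,0],1],[[0.3,1,0],[0,0,0],1],[[0.2,1,0],[0,0,0],1],[[0.1,1,0],[0,0,0],1],[[0,1,0],[0,0,0],1],[[0,1,0],[0,0,0],1]]'
```

```text
time: 0.93
tool_pos: [446.6, -221.5, 243.6]
tcp_rot: [-3.141, 0.0, 0.281]
contact_force: [0.6, -0.1, -0.4]
grip_width: 91.8
finger_force: 0.0
time: 1.77
tool_pos: [517.2, 78.2, 243.3]
tcp_rot: [-3.141, 0.001, 0.227]
contact_force: [1.5, 0.5, 0.3]
grip_width: 91.7
finger_force: 0.0
```

```bash

python3 -m pendant '[[[0.1,1,0],[0,0,0],1],[[0,1,0],[0,0,0],1],[[0,1,0],[0,0,0],1],[[0,0.9,0],[0,0,0],1],[[0,0.7,0],[0,0,0],1],[[0,0.5,0],[0,0,0],1],[[0,0.3,0],[0,0,0],1],[[0,0.1,0],[0,0,0],1],[[0,0,0],[0,0,0],1],[[0,0,0],[0,0,0],1]]'
python3 - <<'E'
from h import *
import pickle
p=bot.camera_params("wrist");im=bot.capture("wrist");cv2.imwrite("pics/w1.png",im);pickle.dump(p,open("w1.pkl","wb"));print(p,bot.get_obs()["tool_pos"])
E
```

```text
time: 2.6
tool_pos: [520.5, 240.9, 243.6]
tcp_rot: [3.141, 0.0, 0.226]
contact_force: [-0.6, -0.9, 1.3]
grip_width: 91.9
finger_force: 0.0
{'fovy': 62.04867349913179, 'cx': 328.2618732195918, 'cy': 237.65571127874105, 'camera_from_world': array([[  0.224,  -0.975,   0.002, 117.202],
       [ -0.934,  -0.214,   0.286, 502.811],
       [ -0.279,  -0.066,  -0.958, 551.091],
       [  0.   ,   0.   ,   0.   ,   1.   ]])} [520.575 240.767 243.666]
```

View pics/w1.png

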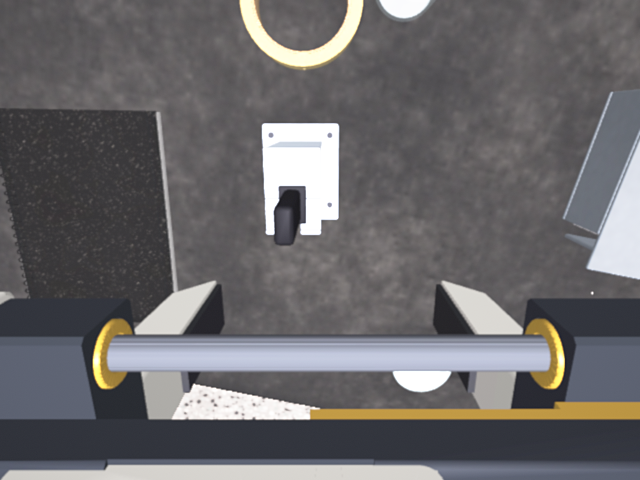

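The wrist view shows the rest square to the gripper, with base corners near (263,124), (339,124) and (339,219). The handle top is near (287,236), and the cabinet's left wall is at the right edge.

```bash
python3 - <<'E'
from h import *
import pickle
p=pickle.load(open("w1.pkl","rb"));im=cv2.imread("pics/w1.png")
m=cv2.inRange(im,(150,150,150),(255,255,255));n=np.zeros_like(m);n[110:245,250:350]=m[110:245,250:350]
q=cv2.goodFeaturesToTrack(n,12,.05,8).reshape(-1,2);print(q[np.argsort(q[:,1])])
def show(c):
    print(c)
    for i in range(len(c)-1):
        e=c[i+1]-c[i];print(np.linalg.norm(e),np.degrees(np.arctan2(e[1],e[0])))
c=cast("wrist",[[263,123.5],[338.5,124],[338.5,219]],6,p);show(c)
u=(c[1]+c[0])/2; a=.227; print("origin",u-55*np.array([np.cos(a),np.sin(a),0]))
k=cv2.inRange(im,(0,0,0),(45,45,45));n=np.zeros_like(k);n[180:260,265:310]=k[180:260,265:310]
for r in range(182,250,3):
    x=np.where(n[r])[0]; print(r,x.min() if len(x) else 0,x.max() if len(x) else 0,end="; ")
for o in [(531,270.5),(530,272)]:
  a=.227;R=np.array([[np.cos(a),-np.sin(a)],[np.sin(a),np.cos(a)]])
  X=[list(np.array(o)+R@np.array([x,y]))+[164] for x in(-12,12) for y in (-6,6)]
  print(proj("wrist",X,p))
E
```

```text
[[329. 135.]
 [272. 135.]
 [304. 186.]
 [279. 186.]
 [329. 205.]
 [337. 219.]
 [321. 220.]
 [305. 222.]
 [265. 232.]
 [301. 233.]
 [273. 233.]
 [320. 234.]]
[[579.497 314.232   6.   ]
 [594.447 247.135   6.   ]
 [507.771 226.57    6.   ]]
68.74179899908188 -77.43912389469172
89.08190366777636 -166.65215625898514
origin [533.383 268.306   6.   ]
182 0 0; 185 0 0; 188 0 0; 191 286 297; 194 283 298; 197 281 298; 200 280 299; 203 279 299; 206 277 299; 209 293 299; 212 293 299; 215 293 299; 218 293 299; 221 293 298; 224 293 297; 227 294 296; 230 294 295; 233 294 295; 236 294 294; 239 0 0; 242 0 0; 245 0 0; 248 0 0; [[291.538 250.439]
 [270.868 250.478]
 [290.358 210.017]
 [269.056 210.055]]
[[288.666 251.484]
 [268.012 251.524]
 [287.399 211.127]
 [266.114 211.164]]
```

```bash
python3 - <<'E'
from h import *
import pickle
p=pickle.load(open("w1.pkl","rb"))
a=.227;R=np.array([[np.cos(a),-np.sin(a)],[np.sin(a),np.cos(a)]])
c=cast("wrist",[[265,234],[321,234]],100,p);print(c,c.mean(0)[:2]+R@[22,0])
c=cast("wrist",[[274,244],[293,244]],164,p);print(c,c.mean(0)[:2]+R@[12,0])
c=cast("wrist",[[279,186],[304.5,186]],104,p);print(c,c.mean(0)[:2]+R@[-14,0])
im=cv2.imread("pics/w1.png");cv2.imwrite("pics/w1c.png",cv2.resize(im[110:260,235:355],None,fx=4,fy=4,interpolation=cv2.INTER_CUBIC))
E
```

```text
[[506.667 284.793 100.   ]
 [515.919 244.38  100.   ]] [532.729 269.538]
[[522.242 272.606 164.   ]
 [524.691 261.906 164.   ]] [535.159 269.957]
[[544.81  281.121 104.   ]
 [548.825 263.606 104.   ]] [533.176 269.213]
```

View pics/w1c.png

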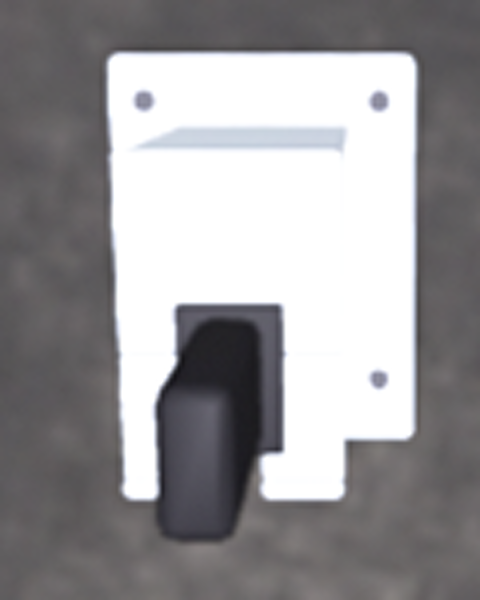

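The crop confirms a square rest, with all cues giving an origin at about (533.3, 269.3) and yaw 0.227. I'll descend and grip.

```bash

python3 -m pendant '[[[0.22,0.48,0],[0,0,0],1],[[0.2,0.47,0],[0,0,0],1],[[0,0,-0.3],[0,0,0],1],[[0,0,-0.6],[0,0,0],1],[[0,0,-0.7],[0,0,0],1],[[0,0,-0.7],[0,0,0],1],[[0,0,-0.7],[0,0,0],1],[[0,0,-0.4],[0,0,0],1],[[0,0,-0.19],[0,0,0],1],[[0,0,0],[0,0,0],1]]'
python3 -m pendant '[[[0,0,0],[0,0,0],0],[[0,0,0],[0,0,0],-0.3],[[0,0,0],[0,0,0],-0.5],[[0,0,0],[0,0,0],-1],[[0,0,0],[0,0,0],-1],[[0,0,0],[0,0,0],-1],[[0,0,0],[0,0,0],-1],[[0,0,0],[0,0,0],-1],[[0,0,0],[0,0,0],-1],[[0,0,0],[0,0,0],-1]]'
```

```text
time: 3.48
tool_pos: [532.2, 268.9, 134.4]
tcp_rot: [3.141, 0.003, 0.226]
contact_force: [0.6, 0.7, 0.4]
grip_width: 92.0
finger_force: 0.0
time: 4.32
tool_pos: [533.1, 270.2, 136.0]
tcp_rot: [3.141, 0.0, 0.227]
contact_force: [-1.1, -0.4, 0.4]
grip_width: 30.0
finger_force: 0.0
```

```bash

python3 -m pendant '[[[0,0,0],[0,0,0],-1],[[0,0,0],[0,0,0],-1],[[0,0,0],[0,0,0],-1],[[0,0,0],[0,0,0],-1],[[0,0,0],[0,0,0],-1],[[0,0,0],[0,0,0],-1],[[0,0,0],[0,0,0],-1],[[0,0,0],[0,0,0],-1],[[0,0,0],[0,0,0],-1],[[0,0,0],[0,0,0],-1]]'
```

```text
time: 5.15
tool_pos: [533.1, 270.2, 136.0]
tcp_rot: [3.142, 0.0, 0.227]
contact_force: [0.7, 0.2, -0.5]
grip_width: 12.0
finger_force: 30.0
```

```bash

python3 -m pendant '[[[0,0,0.1],[0,0,0],-1],[[0,0,0.15],[0,0,0],-1],[[0,0,0.15],[0,0,0],-1],[[0,0,0],[0,0,0],-1],[[-0.2,-0.046,0],[0,0,0],-1],[[-0.4,-0.092,0],[0,0,0],-1],[[-0.5,-0.116,0],[0,0,0],-1],[[-0.6,-0.139,0],[0,0,0],-1],[[-0.6,-0.139,0],[0,0,0],-1],[[-0.3,-0.07,0.3],[0,0,0],-1]]'
python3 -m pendant '[[[-0.2,-0.5,0.6],[0,0,0],-1],[[-0.2,-0.8,0.6],[0,0,-0.2],-1],[[-0.1,-1,0.3],[0,0,-0.2],-1],[[-0.1,-1,0],[0,0,-0.2],-1],[[-0.1,-1,0],[0,0,-0.2],-1],[[-0.1,-1,0],[0,0,-0.2],-1],[[0,-1,0],[0,0,-0.2],-1],[[0,-1,0],[0,0,-0.2],-1],[[0,-1,0],[0,0,-0.2],-1],[[0,-1,0],[0,0,-0.2],-1]]'
```

```text
time: 5.98
tool_pos: [451.5, 251.1, 155.5]
tcp_rot: [3.141, 0.005, 0.227]
contact_force: [-0.1, -0.2, -0.5]
grip_width: 11.5
finger_force: 30.0
time: 6.82
tool_pos: [430.3, -28.1, 202.1]
tcp_rot: [3.141, -0.0, 0.01]
contact_force: [0.2, -0.4, 0.1]
grip_width: 11.6
finger_force: 30.0
```

```bash

python3 -m pendant '[[[0,-0.4,0],[0,-0.4,0],-1],[[0,-0.5,-0.2],[0,-0.6,0],-1],[[0,-0.43,-0.3],[0,-0.7,0],-1],[[-0.1,0,-0.3],[0,-0.7,0],-1],[[-0.1,0,-0.3],[0,-0.6,0],-1],[[-0.1,0,-0.2],[0,-0.333,0],-1],[[0,0,-0.1],[0,0,0],-1],[[0,0,0],[0,0,0],-1],[[0,0,0],[0,0,0],-1],[[0,0,0],[0,0,0],-1]]'
python3 - <<'E'
from h import *
import pickle
o=bot.get_obs();print(o["joint_positions"])
p=bot.camera_params("wrist");im=bot.capture("wrist");s=bot.capture("scene");cv2.imwrite("pics/w2.png",im);cv2.imwrite("pics/s2.png",s);pickle.dump(p,open("w2.pkl","wb"))
cv2.imwrite("pics/v2.png",np.hstack([cv2.resize(im,(400,300)),cv2.resize(s[170:350,210:450],(400,300))]))
E
```

```text
time: 7.65
tool_pos: [423.2, -67.0, 160.8]
tcp_rot: [3.136, -0.401, 0.013]
contact_force: [0.2, -0.1, -0.6]
grip_width: 11.6
finger_force: 30.0
[-0.462  0.104  2.2    0.367  0.504  0.805]
```

View pics/v2.png

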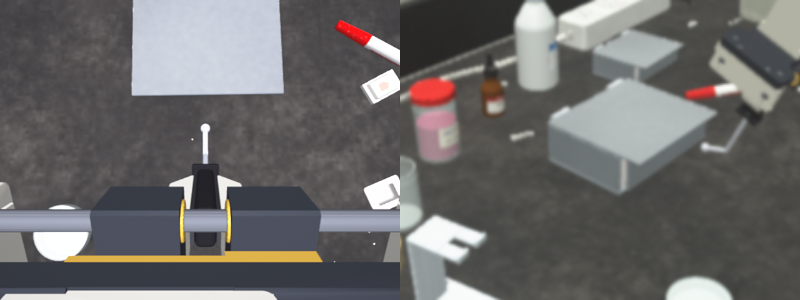

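The wrist view shows the ball at about (410,256) in full-size pixels and the lid's front edge from (264,191) to (566,185). The scene view shows the ball in front of the right part of the lid.

```bash
python3 - <<'E'
from h import *
import pickle
p=pickle.load(open("w2.pkl","rb"));im=cv2.imread("pics/w2.png");s=cv2.imread("pics/s2.png")
g=cv2.cvtColor(im,6)
for c in (300,350,400,450,500,540):
    col=cv2.GaussianBlur(g,(5,5),0)[150:230,c].astype(int);print(c,150+np.argmin(np.diff(col)),end=" | ")
for r in (60,120,170):
    row=cv2.GaussianBlur(g,(5,5),0)[r].astype(int);d=np.diff(row);print(r,180+np.argmax(d[180:300]),500+np.argmin(d[500:620]),end=" | ")
b=cv2.inRange(g[240:275,390:430],150,255);x=np.argwhere(b[:25]);print("\nballw",x.mean(0)+[240,390],x.min(0)+[240,390],x.max(0)+[240,390])
gs=cv2.cvtColor(s,6)[250:270,380:405];b=cv2.inRange(gs,150,255);print(gs[::2,::2]);
E
```

```text
300 151 | 350 150 | 400 150 | 450 150 | 500 157 | 540 168 | 60 211 602 | 120 210 613 | 170 190 528 | <stdin>:9: RuntimeWarning: Mean of empty slice.
  ret = um.true_divide(
Traceback (most recent call last):
ValueError: zero-size array to reduction operation minimum which has no identity
```

```bash
python3 - <<'E'
from h import *
import pickle
p=pickle.load(open("w2.pkl","rb"));im=cv2.imread("pics/w2.png");s=cv2.imread("pics/s2.png")
g=cv2.GaussianBlur(cv2.cvtColor(im,6),(3,3),0).astype(int)
E=[]
for c in range(230,440,10):
    E.append([c,131+np.argmin(np.diff(g[130:175,c]))+.0])
E=np.array(E);f=np.polyfit(E[:,0],E[:,1],1);print("edge",f,np.abs(np.polyval(f,E[:,0])-E[:,1]).max())
L=[];R=[]
for r in range(10,140,10):
    d=np.diff(g[r]);L.append([r,190+np.argmax(d[190:230])+.5]);R.append([r,430+np.argmin(d[430:470])+.5])
L=np.array(L);R=np.array(R);fl=np.polyfit(L[:,0],L[:,1],1);fr=np.polyfit(R[:,0],R[:,1],1);print(fl,fr)
ye=lambda fx:(lambda y:(np.polyval(fx,y),y))(np.roots([1])if 0 else (f[0]*fx[1]+f[1])/(1-f[0]*fx[0]))
P=np.array([ye(fl),ye(fr)]);print(P);c=cast("wrist",P,62,p);print(c,"mid",c.mean(0),np.linalg.norm(c[1]-c[0]))
print("cab yaw",np.degrees(np.arctan2(-(c[1]-c[0])[0]*-1,-(c[1]-c[0])[1])))
for nm,r0,r1,c0,c1 in(("w",190,216,312,344),):
    a=g[r0:r1,c0:c1];m=(a>a.max()-60).astype(np.uint8);y,x=np.nonzero(m);print("ball",x.mean()+c0,y.mean()+r0,x.min()+c0,x.max()+c0,y.min()+r0,y.max()+r0)
a=cv2.cvtColor(s,6)[250:268,382:404].astype(int);m=a>150;y,x=np.nonzero(m);print("sball",x.mean()+382,y.mean()+250,x.min()+382,x.max()+382);print(a[::2,::2])
T=np.array([423.2,-67,160.8]);w=T+[67,.7,-98.1];print("pred ball",w,proj("wrist",w,p),proj("scene",w))
E
```

```text
edge [ -0.016 156.748] 0.48225108225108215
[ -0.014 212.385] [  0.05  446.231]
[[210.278 153.389]
 [453.706 149.5  ]]
[[ 524.791   11.307   62.   ]
 [ 529.403 -151.075   62.   ]] mid [527.097 -69.884  62.   ] 162.4468791546323
cab yaw 1.6270101294684853
ball 328.22527472527474 206.08241758241758 322 335 198 215
sball 396.375 258.225 391 403
[[126 109 106 104 104 100  83  83  83  81  80]
 [107 105 105 103 104  97  86  83  80  80  81]
 [106 104 104 100  92  93  89  85  82  83  85]
 [105 103  95  82 113 198 172 110  98  96  93]
 [101  89  79  78 131 216 213 193 191 180 162]
 [ 81  75  75  77  95 142 138 133 148 162 174]
 [ 72  72  74  78  81  84  83  82  86  90  94]
 [ 76  74  75  76  78  78  77  79  81  84  85]
 [ 81  82  81  81  80  81  81  79  81  85  85]]
pred ball [490.2 -66.3  62.7] [[326.361 205.648]] [[391.878 257.623]]
```

```bash

python3 -m pendant '[[[0,-0.06,-0.3],[0,0,0.09],-1],[[0,-0.06,-0.4],[0,0,0],-1],[[0.1,0,0],[0,0,0],-1],[[0.35,0,0],[0,0,0],-1],[[0.4,0,0],[0,0,0],-1],[[0.4,0,0],[0,0,0],-1],[[0.18,0,0],[0,0,0],-1],[[0,0,0.1],[0,0,0],-1],[[0,0,0.1],[0,0,0],-1],[[0,0,0],[0,0,0],-1]]'
python3 - <<'E'
import numpy as np
th=1.74*(1-np.cos(np.linspace(0,np.pi,31)))/2*0+np.interp(np.arange(31),[0,3,27,30],[0,.12,1.6,1.74])
x=-145*np.cos(th)-7*np.sin(th);z=145*np.sin(th)-7*np.cos(th)
for a,b in zip(np.diff(x)/30,np.diff(z)/30):print(f"[{a:.2f},{b:.2f}]",end=" ")
E
```

```text
time: 8.58
tool_pos: [464.8, -70.2, 145.7]
tcp_rot: [3.137, -0.4, 0.023]
contact_force: [-0.5, 0.3, -0.8]
grip_width: 11.6
finger_force: 30.0
[-0.01,0.19] [0.00,0.19] [0.01,0.19] [0.03,0.30] [0.05,0.29] [0.07,0.29] [0.08,0.29] [0.10,0.28] [0.12,0.27] [0.14,0.27] [0.15,0.26] [0.17,0.25] [0.18,0.24] [0.20,0.22] [0.21,0.21] [0.22,0.20] [0.23,0.18] [0.25,0.17] [0.26,0.15] [0.26,0.14] [0.27,0.12] [0.28,0.10] [0.29,0.09] [0.29,0.07] [0.29,0.05] [0.30,0.03] [0.30,0.01] [0.23,-0.00] [0.23,-0.01] [0.22,-0.02]
```

```bash

python3 -m pendant '[[[0.03,0,0.18],[0,0,0],-1],[[-0.01,0,0.19],[0,0,0],-1],[[0,0,0.19],[0,0,0],-1],[[0.01,0,0.19],[0,0,0],-1],[[0.03,0,0.3],[0,0,0],-1],[[0.05,0,0.29],[0,0,0],-1],[[0.07,0,0.29],[0,0,0],-1],[[0.08,0,0.29],[0,0,0],-1],[[0.1,0,0.28],[0,0,0],-1],[[0.12,0,0.27],[0,0,0],-1]]'
python3 - <<'E'
from h import *
s=bot.capture("scene");cv2.imwrite("pics/s3.png",cv2.resize(s[130:350,210:490],None,fx=2,fy=2))
E
```

```text
time: 9.42
tool_pos: [479.2, -70.4, 220.0]
tcp_rot: [3.137, -0.4, 0.022]
contact_force: [0.3, 0.4, -2.0]
grip_width: 11.8
finger_force: 30.0
```

View pics/s3.png

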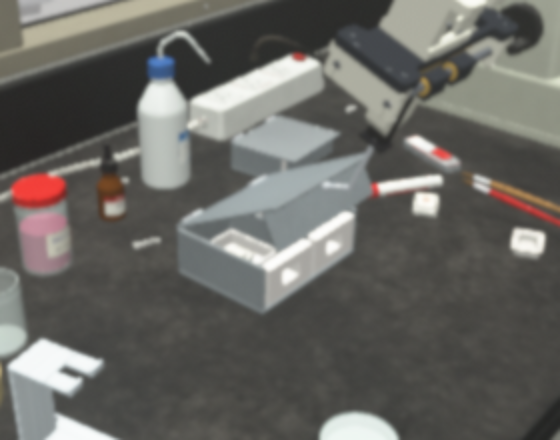

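The lid is being lifted cleanly (about 30°) and the ball sits under the lip. Continuing along the arc.

```bash

python3 -m pendant '[[[0.14,0,0.27],[0,0,0],-1],[[0.15,0,0.26],[0,0,0],-1],[[0.17,0,0.25],[0,0,0],-1],[[0.18,0,0.24],[0,0,0],-1],[[0.2,0,0.22],[0,0,0],-1],[[0.21,0,0.21],[0,0,0],-1],[[0.22,0,0.2],[0,0,0],-1],[[0.23,0.01,0.18],[0,0,0],-1],[[0.25,0.01,0.17],[0,0,0],-1],[[0.26,0.01,0.15],[0,0,0],-1]]'
python3 -m pendant '[[[0.26,0.01,0.14],[0,0,0],-1],[[0.27,0.01,0.12],[0,0,0],-1],[[0.28,0.01,0.1],[0,0,0],-1],[[0.29,0.01,0.09],[0,0,0],-1],[[0.29,0.01,0.07],[0,0,0],-1],[[0.29,0.01,0.05],[0,0,0],-1],[[0.3,0.01,0.03],[0,0,0],-1],[[0.3,0.01,0.01],[0,0,0],-1],[[0.23,0,0],[0,0,0],-1],[[0.23,0,0],[0,0,0],-1]]'
python3 -m pendant '[[[0.23,0,-0.02],[0,0,0],-1],[[0.2,0,-0.02],[0,0,0],-1],[[0,0,0],[0,0,0],-1],[[0,0,0],[0,0,0],-1],[[0,0,0],[0,0,0],-1],[[0,0,0],[0,0,0],-1],[[0,0,0],[0,0,0],-1],[[-0.1,0,0],[0,0,0],-1],[[-0.3,0,0],[0,0,0],-1],[[-0.5,0,0],[0,0,0],-1]]'
python3 - <<'E'
from h import *
s=bot.capture("scene");t=bot.capture("top");cv2.imwrite("pics/t4.png",t);cv2.imwrite("pics/v4.png",np.hstack([cv2.resize(s[130:350,210:490],(560,440))[:,:440],cv2.resize(t[160:300,285:400],(361,440))[:,:360]]))
E
```

```text
time: 10.3
tool_pos: [540.6, -69.5, 284.3]
tcp_rot: [3.137, -0.4, 0.023]
contact_force: [-0.9, -0.1, -1.6]
grip_width: 11.8
finger_force: 30.0
time: 11.13
tool_pos: [622.7, -67.0, 301.7]
tcp_rot: [3.137, -0.4, 0.023]
contact_force: [0.6, -0.5, -1.1]
grip_width: 12.0
finger_force: 30.0
time: 11.97
tool_pos: [608.4, -67.5, 301.8]
tcp_rot: [3.136, -0.403, 0.023]
contact_force: [0.5, -1.5, 2.8]
grip_width: 11.9
finger_force: 30.0
```

View pics/v4.png

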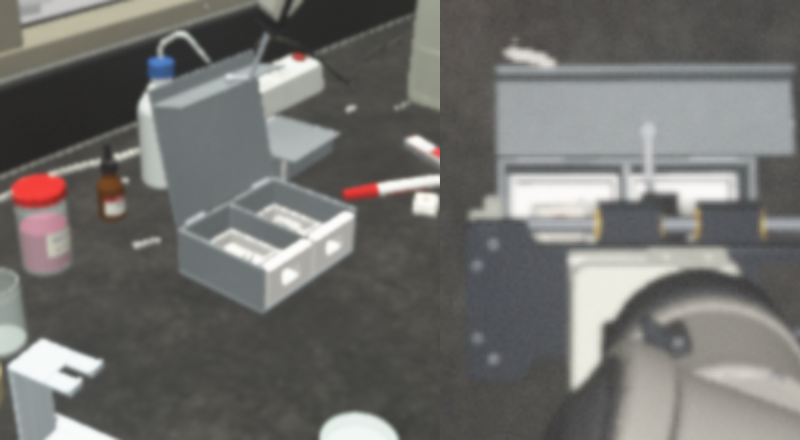

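The lid stands open at its stop and both trays are shut, with an item in each. I'll back off in front of the cabinet and look inside.

```bash

python3 -m pendant '[[[-0.6,0,0],[0,0,0],-1],[[-0.7,0,0],[0,0,0],-1],[[-0.7,0,0],[0,0,0],-1],[[-0.7,0,-0.2],[0,0,0],-1],[[-0.7,0,-0.3],[0,0,0],-1],[[-0.7,0,-0.4],[0,0,0],-1],[[-0.6,0,-0.4],[0,0,0],-1],[[-0.5,0,-0.3],[0,0,0],-1],[[-0.2,0,-0.1],[0,0,0],-1],[[0,0,0],[0,0,0],-1]]'
python3 - <<'E'
from h import *
import pickle
p=bot.camera_params("wrist");pickle.dump(p,open("w5.pkl","wb"))
w=bot.capture("wrist");s=bot.capture("scene");t=bot.capture("top")
for n,i in(("w",w),("s",s),("t",t)):cv2.imwrite(f"pics/{n}5.png",i)
C=np.array([618.3,-67.8,0]);a=.025
X=np.array([[-60,38.5,32],[-60,-38.5,32],[-60,82,58],[-60,-82,58],[60,82,58],[60,-82,58]]);R=np.array([[np.cos(a),-np.sin(a),0],[np.sin(a),np.cos(a),0],[0,0,1]])
for n in("wrist","scene","top"):print(n,proj(n,X@R.T+C,p if n=="wrist" else None).round(1).tolist())
cv2.imwrite("pics/v5.png",np.vstack([np.hstack([cv2.resize(t[190:290,290:400],(400,300)),cv2.resize(s[200:300,280:400],(400,300))]),np.hstack([cv2.resize(w,(400,300)),np.zeros((300,400,3),np.uint8)])]))
E
```

```text
time: 12.9
tool_pos: [444.6, -66.9, 249.2]
tcp_rot: [3.138, -0.398, 0.022]
contact_force: [-0.1, -0.2, -0.9]
grip_width: 11.9
finger_force: 30.0
wrist [[291.4, 181.3], [371.2, 180.9], [240.4, 174.3], [422.7, 173.5], [242.8, 48.4], [418.7, 47.9]]
scene [[354.2, 265.3], [376.0, 250.8], [340.9, 263.3], [388.1, 233.2], [297.8, 243.4], [346.2, 217.3]]
top [[324.8, 270.3], [362.9, 270.0], [303.2, 270.2], [386.4, 269.6], [302.9, 209.5], [385.4, 209.2]]
```

View pics/v5.png

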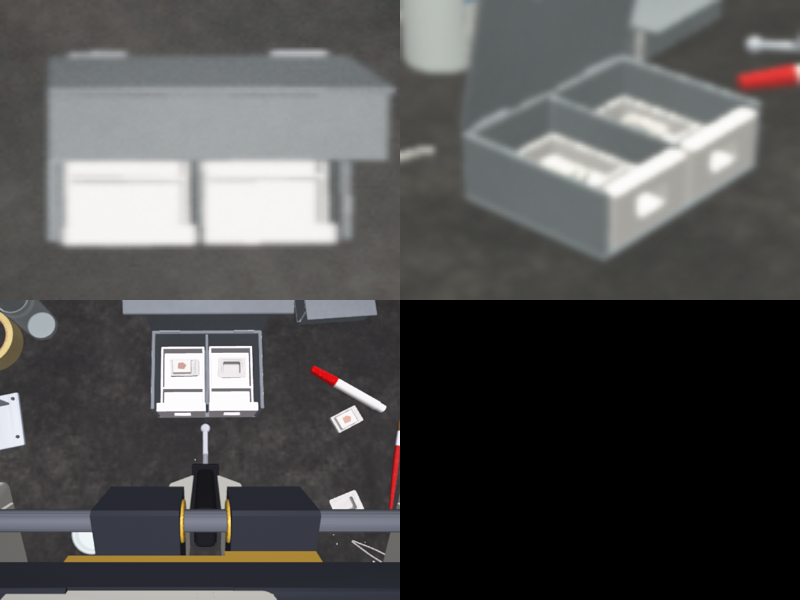

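Bottom-left (wrist view): the left tray holds a cassette with a pinkish spot in a pale block at about (294,106) full-size, and the right tray holds the grey recessed empty mould. So it is the left tray; I'll confirm by colour and refine the hole position.

```bash
python3 - <<'E'
from h import *
import pickle
p=pickle.load(open("w5.pkl","rb"));w=cv2.imread("pics/w5.png").astype(int)
for n,c in(("L",(265,325)),("R",(340,400))):
    a=w[80:130,c[0]:c[1]];print(n,(a[...,2]-a[...,0]).max(),((a[...,2]-a[...,0])>20).sum())
g=w.mean(2)
print(g[174:192:1,268:316:4].round().astype(int));print("R");print(g[174:192:2,345:395:4].round().astype(int))
C=np.array([618.3,-67.8,0]);a=.025;R=np.array([[np.cos(a),-np.sin(a),0],[np.sin(a),np.cos(a),0],[0,0,1]])
X=np.array([[-60,3,53],[-60,74,53],[-60,3,11],[-60,74,11],[-60,26,39.5],[-60,51,39.5],[-60,26,24.5],[-60,51,24.5]]);print(proj("wrist",X@R.T+C,p))
E
```

```text
L 53 113
R 7 0
[[254 254 254 254 254 254 254 254 254 254 254 254]
 [255 255 255 255 255 255 255 255 255 255 255 255]
 [255 255 255 255 255 255 255 255 255 255 255 255]
 [242 242 242 242 242 242 242 242 242 242 238 228]
 [157 157 158 155 154 154 155 154 153 155 150 136]
 [113 112 112 105 103 103 103 103 114 114 112 111]
 [112 112 112 166 172 172 172 172 196 173 112 113]
 [114 114 114 255 255 255 255 255 255 251 114 114]
 [114 115 113 255 255 255 255 255 255 255 113 115]
 [114 114 113 255 255 255 255 255 255 255 113 115]
 [115 114 113 235 241 247 249 249 248 235 113 115]
 [115 114 114 167 166 175 178 178 172 158 114 114]
 [116 116 116 127 122 122 122 122 120 118 116 117]
 [111 112 112 110 110 109 109 109 109 110 110 111]
 [ 84  84  84  84  83  83  82  83  82  81  77  78]
 [ 58  58  58  61  59  58  58  58  56  56  53  54]
 [ 53  53  52  55  54  52  51  52  51  52  53  53]
 [ 54  53  53  57  56  54  55  52  52  54  55  54]]
R
[[255 255 255 255 255 255 255 255 255 255 255 255 255]
 [242 242 242 242 242 242 241 241 241 241 230 228 228]
 [112 112 112 110 104 104 103 103 113 115 109 111 111]
 [114 114 115 129 255 255 255 255 255 255 118 113 114]
 [114 114 114 184 255 255 255 255 255 255 124 115 114]
 [116 114 115 146 166 171 178 178 173 164 114 114 115]
 [113 113 113 112 110 109 110 109 109 110 111 111 110]
 [ 67  64  68  69  66  62  64  66  66  63  61  55  57]
 [ 55  55  62  65  58  54  58  60  62  57  53  54  55]]
[[328.336 175.352]
 [250.402 175.685]
 [328.126 186.263]
 [258.22  186.572]
 [303.933 179.228]
 [277.469 179.342]
 [304.783 183.111]
 [279.326 183.223]]
```

```bash

python3 -m pendant '[[[0.2,0.3,-0.3],[0,0,0],-1],[[0.2,0.3,-0.6],[0,0,0],-1],[[0.2,0.3,-0.7],[0,0,0],-1],[[0.18,0.25,-0.7],[0,0,0],-1],[[0,0,-0.7],[0,0,0],-1],[[0,0,-0.5],[0,0,0],-1],[[0,0,-0.3],[0,0,0],-1],[[0,0,-0.15],[0,0,0],-1],[[0,0,0],[0,0,0],-1],[[0,0,0],[0,0,0],-1]]'
python3 - <<'E'
from h import *
import pickle
from scipy.spatial.transform import Rotation as Ro
o=bot.get_obs();p=bot.camera_params("wrist");pickle.dump(p,open("w6.pkl","wb"))
w=bot.capture("wrist");s=bot.capture("scene");cv2.imwrite("pics/w6.png",w);cv2.imwrite("pics/s6.png",s)
T=o["tool_pos"];Rt=Ro.from_euler("xyz",o["tcp_rot"]).as_matrix()
b=T+Rt@[23.6,0,116.5];print(T,o["tcp_rot"],b,proj("wrist",b,p),proj("scene",b))
g=cv2.cvtColor(w,6);a=g[190:225,305:350];y,x=np.nonzero(a>200);print(x.mean()+305,y.min()+190);print(a[::2,::3])
C=np.array([617,-67.8,0]);q=.025;R=np.array([[np.cos(q),-np.sin(q),0],[np.sin(q),np.cos(q),0],[0,0,1]])
X=np.array([[-60,26,39.5],[-60,51,39.5],[-60,26,24.5],[-60,51,24.5],[-60,3,53],[-60,74,53]]);print(proj("wrist",X@R.T+C,p));print(proj("scene",X@R.T+C))
u,v=proj("wrist",(X@R.T+C)[0],p)[0].astype(int);print(g[v-8:v+8,u-45:u+15:3])
gs=cv2.cvtColor(s,6);print(gs[255:278,335:372:2])
E
```

```text
time: 13.88
tool_pos: [470.1, -32.7, 131.7]
tcp_rot: [3.137, -0.401, 0.023]
contact_force: [-0.9, -0.0, -0.2]
grip_width: 12.0
finger_force: 30.0
[470.08  -32.695 131.687] [ 3.137 -0.401  0.023] [537.257 -31.733  33.628] [[327.063 205.436]] [[362.09  268.101]]
327.1106346483705 190
[[236 236 236 237 237 237 237 237 237 237 237 237 237 237 237]
 [236 236 236 236 236 237 237 237 237 237 237 237 237 237 237]
 [235 235 235 236 236 236 237 237 237 236 237 236 236 236 237]
 [235 235 235 236 236 237 236 236 237 238 237 237 236 236 237]
 [235 235 235 236 236 236 237 237 238 238 237 237 236 236 236]
 [236 236 236 236 237 237 237 237 238 238 238 237 237 236 236]
 [236 237 236 236 237 237 238 238 238 239 238 238 237 237 237]
 [237 236 236 236 237 237 237 238 239 239 239 238 237 236 237]
 [237 236 236 236 237 237 237 238 239 239 238 238 237 237 237]
 [237 236 236 236 236 237 237 238 239 238 237 237 237 237 237]
 [238 237 236 236 236 237 237 238 239 238 238 237 237 238 237]
 [238 236 235 235 235 235 234 234 234 235 236 236 235 235 235]
 [181 178 175 174 173 173 167 213 217 182 169 164 162 161 159
[... 3072 characters left out ...]
 104 108 119 107 104 108 172 214 210 195 195
  183]
 [113 114 114 122 166 159 114 104 104 106 103 104 106 145 176 171 175 189
  195]
 [113 114 114 121 166 159 114 105 103 103 103 104 105 119 137 123 127 142
  160]
 [114 113 113 121 165 159 113 104 103 104 103 104 103 106 105  89  88  96
  111]
 [114 114 113 121 166 159 113 103 104 105 104 104 105  98  85  74  75  75
   80]
 [114 114 114 120 165 159 114 103 104 104 104 105 101  87  73  70  72  72
   73]
 [114 114 113 120 166 159 113 103 104 104 104 103  92  78  68  68  71  73
   74]
 [114 114 113 121 166 158 114 104 104 104 103  98  81  69  66  68  71  74
   74]
 [115 114 112 123 167 156 114 104 104 103  98  86  72  68  67  69  72  75
   74]]
```

```bash
python3 - <<'E'
from h import *
np.set_printoptions(linewidth=250)
g=cv2.cvtColor(cv2.imread("pics/w6.png"),6);print(g[0:300:8,200:460:10])
import pickle
p=pickle.load(open("w6.pkl","rb"));T=np.array(p["camera_from_world"]);print(-T[:3,:3].T@T[:3,3],T[2,:3])
E
```

```text
[[ 92  94 105  99  97  95 227 231 230 229 231 230 230 230 230 231 233 233 233 232 233 236 234 236 235 234]
 [ 99  95  96 104  96  95 226 228 229 229 228 230 229 230 230 231 234 233 231 232 235 233 234 234 233 234]
 [ 97 106  90  97  97  91 225 227 229 229 229 232 231 233 232 230 233 235 233 232 233 234 233 231 234 233]
 [ 97  96  92  92  87  88 227 228 229 228 229 232 231 231 232 231 233 232 234 232 233 235 233 234 232 232]
 [ 95  92 100  97  97  93 233 229 229 230 230 231 231 232 233 233 233 233 235 235 235 235 236 235 234 233]
 [ 93  94  97 102  94  95 231 228 230 231 230 231 232 234 234 234 234 233 235 235 236 235 236 233 235 236]
 [ 95  95  97  89  93 102 232 231 230 232 233 232 233 236 234 234 235 235 236 236 234 234 235 236 234 236]
 [101 110  96  93  93  95 232 232 230 232 233 234 233 236 235 235 237 235 237 236 234 234 235 233 232 233]
 [ 98 101  94  88  89  91 232 233 232 232 235 235 234 236 235 236 237 236 237 235 236 235 235 235 234 235]
 [101  96 102  94  87  95 231 232 233 234 236 236 236 237 236 237 236 239 237 236 237 234 236 236 235 234]
 [110  96 102  89  85  96 231 
[... 2315 characters left out ...]
108 103]
 [104  98  98  98  93  92  92  96  95  96  95  90  95 238  90  92  94  99  96  98  97  92 103 103 109  97]
 [ 97 100  95  96  92  93  96  96  94  94  92  56  56  56  55  78  92  96  96  92  91 103 102 116 123 101]
 [ 98  97  94  98  97  95 104 103  96  95  97  63  45  44  59  74  98 101 102  91  96 100 105 116 116 100]
 [ 98  97  96 100  94  94 100 105  99  94  95  76  42  44  38 184  96 100 105  96  94 106 103 107 110 101]
 [ 91  94  98  95  96 104 115  96  88 255 252  59  43  44  39 255 252 241 101  98 100 102 103 106 111 104]
 [ 94 100 103  98 101 108 108 162 255 255 252  58  44  44  41 255 252 255 255  99 100  98 109 116 110 108]]
[487.225 -32.033 291.073] [ 0.111 -0.004 -0.994]
```

The readings show the lid is shut again: a white plane covers the wrist view back to the hinge. On retreat the ball dragged the lid's flange, which sticks up and forward when the lid is open. The ball now sits under the lip, so I'll repeat the lift and this time leave upwards first.

```bash

python3 -m pendant '[[[-0.1,-0.2,0],[0,0,0],-1],[[-0.05,-0.4,0],[0,0,0],-1],[[0,-0.4,0.1],[0,0,0],-1],[[0,-0.25,0.2],[0,0,0],-1],[[0,0,0.17],[0,0,0],-1],[[0,0,0],[0,0,0],-1],[[0.03,0,0.18],[0,0,0],-1],[[-0.01,0,0.19],[0,0,0],-1],[[0,0,0.19],[0,0,0],-1],[[0.01,0,0.19],[0,0,0],-1]]'
python3 -m pendant '[[[0.03,0,0.3],[0,0,0],-1],[[0.05,0,0.29],[0,0,0],-1],[[0.07,0,0.29],[0,0,0],-1],[[0.08,0,0.29],[0,0,0],-1],[[0.1,0,0.28],[0,0,0],-1],[[0.12,0,0.27],[0,0,0],-1],[[0.14,0,0.27],[0,0,0],-1],[[0.15,0,0.26],[0,0,0],-1],[[0.17,0,0.25],[0,0,0],-1],[[0.18,0,0.24],[0,0,0],-1]]'
python3 -m pendant '[[[0.2,0,0.22],[0,0,0],-1],[[0.21,0,0.21],[0,0,0],-1],[[0.22,0,0.2],[0,0,0],-1],[[0.23,0.01,0.18],[0,0,0],-1],[[0.25,0.01,0.17],[0,0,0],-1],[[0.26,0.01,0.15],[0,0,0],-1],[[0.26,0.01,0.14],[0,0,0],-1],[[0.27,0.01,0.12],[0,0,0],-1],[[0.28,0.01,0.1],[0,0,0],-1],[[0.29,0.01,0.09],[0,0,0],-1]]'
```

```text
time: 14.82
tool_pos: [465.5, -69.6, 168.4]
tcp_rot: [3.137, -0.4, 0.023]
contact_force: [0.6, 0.2, -1.7]
grip_width: 12.1
finger_force: 30.0
time: 15.65
tool_pos: [498.8, -70.0, 250.8]
tcp_rot: [3.137, -0.4, 0.023]
contact_force: [0.6, 0.6, -1.4]
grip_width: 11.8
finger_force: 30.0
time: 16.48
tool_pos: [573.3, -68.0, 297.9]
tcp_rot: [3.137, -0.4, 0.022]
contact_force: [-0.5, -1.4, -1.8]
grip_width: 11.9
finger_force: 30.0
```

```bash

python3 -m pendant '[[[0.29,0.01,0.07],[0,0,0],-1],[[0.29,0.01,0.05],[0,0,0],-1],[[0.3,0.01,0.04],[0,0,0],-1],[[0.3,0.01,0.03],[0,0,0],-1],[[0.25,0,0.03],[0,0,0],-1],[[0.25,0,0.03],[0,0,0],-1],[[0.25,0,0.03],[0,0,0],-1],[[0.2,0,0.05],[0,0,0],-1],[[0.1,0,0.3],[0,0,0],-1],[[0,0,0.6],[0,0,0],-1]]'
python3 -m pendant '[[[0,0,0.8],[0,0,0],-1],[[0,0,0.8],[0,0,0],-1],[[-0.3,0,0.3],[0,0,0],-1],[[-0.7,0,0],[0,0,0],-1],[[-0.9,0,0],[0,0,0],-1],[[-0.9,0,0],[0,0,0],-1],[[-0.9,0.2,0],[0,0,0],-1],[[-0.9,0.3,-0.4],[0,0,0],-1],[[-0.6,0.3,-0.6],[0,0,0],-1],[[-0.2,0.2,-0.6],[0,0,0],-1]]'
python3 - <<'E'
from h import *
import pickle
np.set_printoptions(linewidth=250)
t=bot.capture("top");cv2.imwrite("pics/t7.png",t)
p=bot.camera_params("wrist");pickle.dump(p,open("w7.pkl","wb"));w=bot.capture("wrist");cv2.imwrite("pics/w7.png",w);print(bot.get_obs()["tool_pos"])
a=cv2.cvtColor(cv2.imread("pics/t4.png"),6)[170:290:6,300:400:10];b=cv2.cvtColor(t,6)[170:290:6,300:400:10]
print(np.hstack([a,np.zeros((20,1),int),b]))
E
```

```text
time: 17.32
tool_pos: [639.1, -66.6, 331.9]
tcp_rot: [3.138, -0.395, 0.022]
contact_force: [-0.1, -0.3, -1.4]
grip_width: 11.9
finger_force: 30.0
time: 18.15
tool_pos: [474.4, -36.0, 342.9]
tcp_rot: [3.137, -0.401, 0.022]
contact_force: [0.0, 0.4, -1.0]
grip_width: 12.1
finger_force: 30.0
[474.365 -35.618 340.539]
[[ 83  80  83  84  79  84  83  80  78  82   0  79 110 111 111 112 112 114 110 109 110]
 [ 86 206  82  89  85  83  87  81  73  81   0  82 156 157 161 161 160 161 160 158 160]
 [ 89 152 161 152 145 141 140 138 132 131   0  82 157 159 160 161 163 161 157 158 159]
 [ 94 162 163 166 166 168 166 166 167 164   0  90 161 158 159 160 163 163 159 158 158]
 [ 89 163 164 165 168 169 167 166 165 165   0  88 128 129 126 128 129 128 126 124 114]
 [ 86 165 167 164 168 199 167 166 165 165   0  86 112 111 118 119 119 120 116 116  84]
 [ 79 166 169 167 168 191 168 167 164 162   0  80 113 117 116 119 123 120 119 116  89]
 [ 86 124 123 119 132 180 131 121 124  87   0  89 134 133 120 132 129 129 130 129  87]
 [ 81 211 220 220 217 197 236 237 127  82   0  84 206 215 215 212 228 231 231 126  84]
 
[... 256 characters left out ...]
91]
 [ 83  86  87 226 212 201 191 203  87  85   0  87 244 245 244 215 245 245 245 156  95]
 [ 80  88  89 235 235 231  70  68  80  83   0  88 230 229 238 225 238 237 237 156  91]
 [ 83  87  85 234 235  70  95 129 100  78   0  87 244 245 245 223 244 245 244 152  91]
 [ 79  84  83 235 198  86 167 145 151 126   0  89 244 244 244 224 245 244 245 161  93]
 [ 81  81  83 235  70 100  87 145 145 137   0  88 244 244 244 243 245 245 244 240  92]
 [ 90  84  82 234  99 146 101 147 143 137   0  84 130 140 133 124 113 119 104  98  91]
 [ 82  80  78 233  74 165 134 192 205 165   0  85  87  89 161  95  94  96  93  90  94]
 [ 73  83  78  73  80 177 132 148 153 185   0  83  86  88 102  92  94  92  94  94  97]]
```

The lid is fully back and at rest. Descending in front of the left tray.

```bash

python3 -m pendant '[[[-0.2,0.1,-0.4],[0,0,0],-1],[[0,0,-0.8],[0,0,0],-1],[[0,0,-0.9],[0,0,0],-1],[[0,0,-0.9],[0,0,0],-1],[[0,0,-0.9],[0,0,0],-1],[[0,0,-0.9],[0,0,0],-1],[[0,0,-0.9],[0,0,0],-1],[[0,0,-0.7],[0,0,0],-1],[[0,0,-0.4],[0,0,0],-1],[[0,0,0],[0,0,0],-1]]'
python3 - <<'E'
from h import *
import pickle
from scipy.spatial.transform import Rotation as Ro
np.set_printoptions(linewidth=250)
o=bot.get_obs();p=bot.camera_params("wrist");w=bot.capture("wrist");s=bot.capture("scene");o=bot.get_obs();cv2.imwrite("pics/w8.png",w);cv2.imwrite("pics/s8.png",s);pickle.dump(p,open("w8.pkl","wb"))
T=o["tool_pos"];Rt=Ro.from_euler("xyz",o["tcp_rot"]).as_matrix();b=T+Rt@[23.6,0,116.5]
print(T,o["tcp_rot"],b,proj("wrist",b,p))
C=np.array([617,-67.8,0]);q=.025;R=np.array([[np.cos(q),-np.sin(q),0],[np.sin(q),np.cos(q),0],[0,0,1]])
X=np.array([[-60,26,39.5],[-60,51,39.5],[-60,26,24.5],[-60,51,24.5],[-60,3,53],[-60,74,53]]);print(proj("wrist",X@R.T+C,p))
g=cv2.cvtColor(w,6);print(g[160:215:2,295:365:4])
E
```

```text
time: 19.08
tool_pos: [470.9, -33.9, 137.2]
tcp_rot: [3.139, -0.396, 0.022]
contact_force: [-0.7, -0.3, -1.5]
grip_width: 12.1
finger_force: 30.0
[472.268 -34.225 139.765] [ 3.137 -0.4    0.022] [539.398 -33.273  41.673] [[327.929 201.837]]
[[343.668 177.41 ]
 [305.686 177.565]
 [342.753 182.935]
 [306.812 183.084]
 [381.378 171.724]
 [267.7   172.181]]
[[239 239 239 239 240 239 239 239 239 239 239 239 240 240 239 239 239 239]
 [239 239 239 239 239 239 239 240 239 240 239 239 239 239 240 239 239 239]
 [240 240 239 239 239 239 239 239 239 239 239 239 239 239 240 239 239 240]
 [239 239 240 239 240 240 239 239 239 239 239 240 239 240 240 240 239 239]
 [240 239 239 239 240 239 240 239 239 239 240 239 239 239 239 239 239 239]
 [240 241 241 241 241 241 241 241 241 241 241 241 242 242 242 242 242 242]
 [241 223 223 223 223 223 224 223 223 223 223 223 199 199 199 198 199 199]
 [ 95  90  91  91  90  90  91  90  90  90  90  91  88  89  88  89  88  88]
 [ 89  89  89  85  82  81  91  91  91  91  91  92  87  90  89  90  90  90]
 [ 90  90  89 204 233 233 234 234 234 235 234 234 126  89  90  90  90
[... 656 characters left out ...]
 41  41  41  40  41  41]
 [ 41  40  40  40  42  42  40  41  53  39  39  41  42  41  41  40  41  41]
 [ 43  40  39  41  41  43  41  62 161 145  37  40  39  41  39  40  40  41]
 [ 41  40  39  40  41  41  40 144 182 185  69  40  40  39  40  42  41  41]
 [ 41  39  40  40  39  40  37 171 180 185 122  41  39  40  41  42  42  43]
 [ 41  41  39  40  40  41  38 173 180 185 132  42  40  40  41  42  42  43]
 [ 40  41  40  39  42  41  40 162 181 185 120  42  40  40  43  42  44  44]
 [ 40  41  41  41  41  42  41 130 174 169  79  43  41  41  43  42  43  44]
 [ 40  41  40  41  41  42  43  71 180 164  43  41  41  41  45  45  46  45]
 [ 41  40  40  41  42  44  43  44 182 166  40  41  42  42  45  47  50  50]]
```

```bash

python3 -m pendant '[[[0,0.09,-0.15],[0,0,0],-1],[[0,0,-0.16],[0,0,0],-1],[[0,0,0],[0,0,0],-1],[[0,0,0],[0,0,0],-1],[[0.15,0,0],[0,0,0],-1],[[0.2,0,0],[0,0,0],-1],[[0.2,0,0],[0,0,0],-1],[[0,0,0],[0,0,0],-1],[[0,0,0],[0,0,0],-1],[[0,0,0],[0,0,0],-1]]'
```

```text
time: 20.02
tool_pos: [487.7, -31.0, 129.9]
tcp_rot: [3.137, -0.399, 0.023]
contact_force: [0.3, -0.7, -0.7]
grip_width: 11.8
finger_force: 30.0
```

```bash

python3 -m pendant '[[[0.15,0,0],[0,0,0],-1],[[0.2,0,0],[0,0,0],-1],[[0.2,0,-0.03],[0,0,0],-1],[[0.17,0,-0.03],[0,0,0],-1],[[0,0,0],[0,0,0],-1],[[0,0,0],[0,0,0],-1],[[0,0,0],[0,0,0],-1],[[0,0,0],[0,0,0],-1],[[0,0,0],[0,0,0],-1],[[0,0,0],[0,0,0],-1]]'
python3 -m pendant '[[[0,0,-0.05],[0,0,0],-1],[[0,0,-0.05],[0,0,0],-1],[[0,0,-0.05],[0,0,0],-1],[[0,0,0],[0,0,0],-1],[[0,0,0],[0,0,0],-1],[[0,0,0],[0,0,0],-1],[[0,0,0],[0,0,0],-1],[[0,0,0],[0,0,0],-1],[[0,0,0],[0,0,0],-1],[[0,0,0],[0,0,0],-1]]'
```

```text
time: 20.85
tool_pos: [509.3, -31.1, 128.3]
tcp_rot: [3.137, -0.4, 0.022]
contact_force: [-1.0, 0.5, -0.9]
grip_width: 12.2
finger_force: 30.0
time: 21.68
tool_pos: [509.4, -31.1, 123.8]
tcp_rot: [3.137, -0.4, 0.023]
contact_force: [0.0, 0.4, -0.1]
grip_width: 12.1
finger_force: 30.0
```

```bash

python3 -m pendant '[[[0,0,-0.04],[0,0,0],-1],[[-0.1,0,0],[0,0,0],-1],[[-0.2,-0.01,0],[0,0,0],-1],[[-0.25,-0.01,0],[0,0,0],-1],[[-0.25,-0.01,0],[0,0,0],-1],[[-0.25,-0.01,0],[0,0,0],-1],[[-0.25,-0.01,0],[0,0,0],-1],[[-0.25,-0.01,0],[0,0,0],-1],[[-0.2,0,0],[0,0,0],-1],[[-0.15,0,0],[0,0,0],-1]]'
python3 - <<'E'
from h import *
np.set_printoptions(linewidth=250)
t=bot.capture("top");cv2.imwrite("pics/t9.png",t);g=cv2.cvtColor(t,6);print(g[240:300:3,300:400:6]);print(bot.get_obs()["contact_force"])
E
```

```text
time: 22.52
tool_pos: [451.9, -33.1, 122.9]
tcp_rot: [3.136, -0.401, 0.022]
contact_force: [2.3, -0.4, 3.9]
grip_width: 11.7
finger_force: 30.0
[[ 86 151 161 165 163 166 164 131 244 225 237 239 238 209 154  90  91]
 [ 86 157 204 205 205 218 218 156 244 244 244 245 244 208 151  94  91]
 [ 85 157 236 237 239 242 241 162 243 245 244 244 245 208 149  90  87]
 [ 86 159 243 244 243 240 240 157 227 226 225 226 218 220 149  91  90]
 [ 88 161 243 201 213 209 215 156 243 243 243 244 245 207 148  87  85]
 [ 89 161 241 228 202 215 212 157 244 245 244 244 244 208 149  90  85]
 [ 90 161 241 227 175 214 218 158 244 245 243 244 244 208 148  90  93]
 [ 89 162 243 227 223 211 216 165 243 244 244 244 244 209 145  90  88]
 [ 88 160 244 219 217 220 225 175 244 245 245 244 245 226 141  89  85]
 [ 94 161 244 244 244 244 245 187 244 244 243 244 245 244 140  90  87]
 [ 90 138 244 245 245 244 244 175 222 223 230 209 208 205 102  89  92]
 [ 85  98 244 244 244 245 244 173  96 101 103  96  94  96  94  94  90]
 [ 84  99 240 240 241 240 241 179  99  99 100  92  93  92  93  92  90]
 [ 89  96 244 244 243 242 243 179  98 100 100  93  97  94  93  95  90]
 [ 88  99 244 244 245 244 244 175 100  98 101  98  92  94  91  99  91]
 [ 90  96 244 243 244 244 244 176 103  99  99  98  94  90  94 100  92]
 [ 88  97 243 244 215 243 244 173 104  97  97  99  96  94  88  93  87]
 [ 88  95 243 244 208 240 241 192 103  96  97  98  91  93  96  91  89]
 [ 87 124 234 236 241 242 238 231  96  93  95  93  92  94  97  93  90]
 [ 86 124 243 244 243 244 243 239  95  93  97  95  86  91  92  90  83]]
[-1.249 -1.457  7.911]
```

```bash

python3 -m pendant '[[[-0.1,0,0],[0,0,0],-1],[[-0.1,0,0],[0,0,0],-1],[[-0.1,0,0],[0,0,0],-1],[[-0.06,0,0],[0,0,0],-1],[[-0.04,0,0],[0,0,0],-1],[[0,0,0],[0,0,0],-1],[[0,0,0],[0,0,0],-1],[[0,0,0],[0,0,0],-1],[[0,0,0],[0,0,0],-1],[[0,0,0],[0,0,0],-1]]'
cat > tray.py <<'E'
from h import *
t=bot.capture("top");g=cv2.GaussianBlur(cv2.cvtColor(t,6),(3,1),0).astype(int)
r=[]
for c in (308,312,316,320,328,332,336):
    d=np.diff(g[275:320,c]);r.append(275+np.argmin(d)+.5)
r2=[255+np.argmin(np.diff(g[255:290,c]))+.5 for c in(350,360,370)]
print(r,r2,cast("top",[[316,np.median(r)]],53)[0],cast("top",[[360,np.median(r2)]],53)[0],bot.get_obs()["contact_force"])
E
python3 tray.py
```

```text
time: 23.4
tool_pos: [440.2, -32.8, 122.4]
tcp_rot: [3.137, -0.4, 0.023]
contact_force: [1.0, -1.3, 3.8]
grip_width: 12.0
finger_force: 30.0
[np.float64(301.5), np.float64(301.5), np.float64(301.5), np.float64(301.5), np.float64(300.5), np.float64(301.5), np.float64(300.5)] [np.float64(271.5), np.float64(271.5), np.float64(270.5)] [495.317 -13.743  53.   ] [555.838 -99.735  53.   ] [1.934 0.798 2.39 ]
```

```bash

python3 -m pendant '[[[-0.05,0,0],[0,0,0],-1],[[-0.05,0,0],[0,0,0],-1],[[-0.03,0,0],[0,0,0],-1],[[0,0,0],[0,0,0],-1],[[0,0,0],[0,0,0],-1],[[0,0,0],[0,0,0],-1],[[0,0,0],[0,0,0],-1],[[0,0,0],[0,0,0],-1],[[0,0,0],[0,0,0],-1],[[0,0,0],[0,0,0],-1]]'
python3 tray.py
```

```text
time: 24.28
tool_pos: [436.4, -32.8, 122.6]
tcp_rot: [3.137, -0.4, 0.023]
contact_force: [0.7, -0.8, 5.4]
grip_width: 11.9
finger_force: 30.0
[np.float64(301.5), np.float64(301.5), np.float64(301.5), np.float64(301.5), np.float64(301.5), np.float64(301.5), np.float64(300.5)] [np.float64(271.5), np.float64(271.5), np.float64(270.5)] [495.317 -13.743  53.   ] [555.838 -99.735  53.   ] [0.593 0.436 6.64 ]
```

```bash

python3 -m pendant '[[[0.08,0,0.04],[0,0,0],-1],[[0.1,0,0.07],[0,0,0],-1],[[0.08,0,0.07],[0,0,0],-1],[[0,0,0],[0,0,0],-1],[[-0.08,0,0.03],[0,0,0],-1],[[-0.15,0,0.03],[0,0,0],-1],[[-0.15,0,0],[0,0,0],-1],[[0,0,0],[0,0,0],-1],[[0,0,0],[0,0,0],-1],[[0,0,0],[0,0,0],-1]]'
python3 tray.py
```

```text
time: 25.17
tool_pos: [432.0, -32.5, 129.3]
tcp_rot: [3.138, -0.398, 0.022]
contact_force: [-1.0, -0.1, -3.9]
grip_width: 11.9
finger_force: 30.0
[np.float64(301.5), np.float64(301.5), np.float64(300.5), np.float64(300.5), np.float64(300.5), np.float64(300.5), np.float64(300.5)] [np.float64(271.5), np.float64(271.5), np.float64(270.5)] [497.273 -13.707  53.   ] [555.838 -99.735  53.   ] [-0.852  0.72  -4.61 ]
```

```bash

python3 -m pendant '[[[0,0,-0.04],[0,0,0],-1],[[0,0,-0.04],[0,0,0],-1],[[0,0,0],[0,0,0],-1],[[0,0,0],[0,0,0],-1],[[0,0,0],[0,0,0],-1],[[0,0,0],[0,0,0],-1],[[0,0,0],[0,0,0],-1],[[0,0,0],[0,0,0],-1],[[0,0,0],[0,0,0],-1],[[0,0,0],[0,0,0],-1]]'
python3 - <<'E'
from h import *
from scipy.spatial.transform import Rotation as Ro
np.set_printoptions(linewidth=250)
s=bot.capture("scene");cv2.imwrite("pics/s10.png",s);o=bot.get_obs();print(o["contact_force"])
T=o["tool_pos"];Rt=Ro.from_euler("xyz",o["tcp_rot"]).as_matrix()
for q in([23.6,0,116.5],[0,0,98],[0,0,36]):print(T+Rt@q,proj("scene",T+Rt@q))
E
```

```text
time: 26.05
tool_pos: [432.9, -32.9, 127.4]
tcp_rot: [3.137, -0.4, 0.022]
contact_force: [0.3, 0.5, -1.2]
grip_width: 11.9
finger_force: 30.0
[-0.414 -0.538 -0.312]
[500.039 -31.915  29.261] [[376.635 276.809]]
[471.104 -32.482  37.11 ] [[388.907 279.043]]
[446.958 -32.735  94.215] [[401.619 258.608]]
```

```bash

python3 -m pendant '[[[-0.1,0,0],[0,0,0],-1],[[-0.15,0,0],[0,0,0],-1],[[-0.2,0,0],[0,0,0],-1],[[-0.2,0,0],[0,0,0],-1],[[-0.2,0,0],[0,0,0],-1],[[0,0,0.2],[0,0,0],-1],[[0,0,0.4],[0,0,0],-1],[[0,0,0.4],[0,0,0],-1],[[0,0,0.2],[0,0,0],-1],[[0,0,0],[0,0,0],-1]]'
python3 tray.py
python3 - <<'E'
from h import *
from scipy.spatial.transform import Rotation as Ro
import pickle
p=bot.camera_params("wrist");w=bot.capture("wrist");s=bot.capture("scene");t=bot.capture("top");o=bot.get_obs();print(o["tool_pos"])
for n,i in(("w",w),("s",s),("t",t)):cv2.imwrite(f"pics/{n}11.png",i)
pickle.dump((p,o),open("w11.pkl","wb"))
T=o["tool_pos"];Rt=Ro.from_euler("xyz",o["tcp_rot"]).as_matrix()
for q in([23.6,0,116.5],[0,0,98],[0,0,36]):print(T+Rt@q,proj("scene",T+Rt@q),proj("wrist",T+Rt@q,p))
cv2.imwrite("pics/v11.png",np.vstack([np.hstack([cv2.resize(s[195:315,335:455],(400,400)),cv2.resize(t[200:320,290:410],(400,400))]),np.hstack([cv2.resize(w[160:310,220:420],(267,200)),cv2.resize(s,(267,200)),cv2.resize(w,(266,200))])]))
E
```

```text
time: 26.93
tool_pos: [407.8, -33.1, 164.6]
tcp_rot: [3.136, -0.403, 0.023]
contact_force: [1.1, -0.3, -0.7]
grip_width: 11.9
finger_force: 30.0
[np.float64(300.5), np.float64(300.5), np.float64(300.5), np.float64(300.5), np.float64(300.5), np.float64(300.5), np.float64(300.5)] [np.float64(271.5), np.float64(271.5), np.float64(270.5)] [497.273 -13.707  53.   ] [555.838 -99.735  53.   ] [-0.097 -0.612 -0.114]
[406.898 -32.704 162.704]
[473.884 -31.686  64.516] [[388.392 266.9  ]] [[326.496 206.965]]
[444.958 -32.255  72.398] [[401.455 268.955]] [[326.481 249.835]]
[420.879 -32.539 129.53 ] [[415.365 247.073]] [[326.254 290.058]]
```

View pics/v11.png

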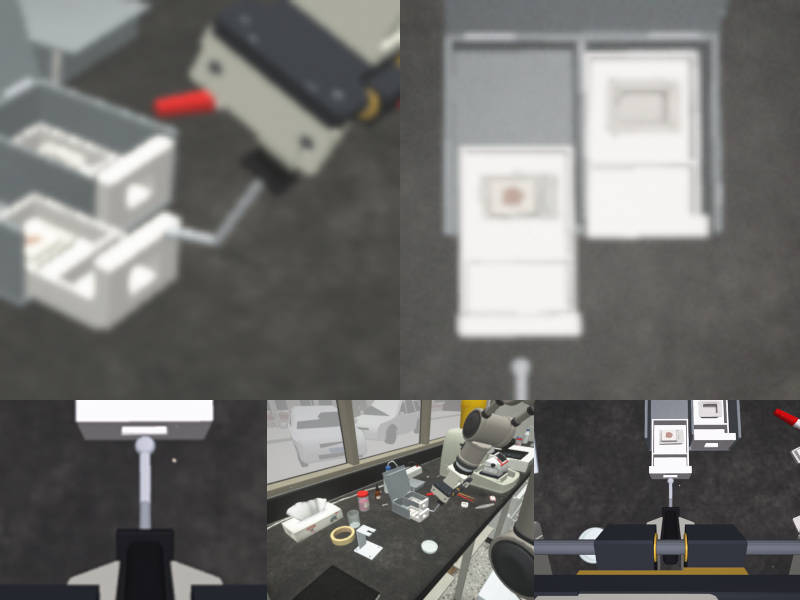

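The picture shows the left tray fully out with the cassette flat in it, the right tray shut, the lid open and the hook free. The ball lies at about (328,194) in the wrist view against a prediction of (326,207), so the hook has turned slightly in the grip. I'll quantify that.

```bash
python3 - <<'E'
from h import *
from scipy.spatial.transform import Rotation as Ro
from scipy.optimize import least_squares
import pickle
p,o=pickle.load(open("w11.pkl","rb"));w=cv2.imread("pics/w11.png");g=cv2.cvtColor(w,6).astype(int);gs=cv2.cvtColor(cv2.imread("pics/s11.png"),6).astype(int)
# ball in wrist: width profile per row
for r in range(184,212,2):
    x=np.where(g[r,310:346]>125)[0];print(r,(x.min()+310,x.max()+310,len(x)) if len(x) else None,end="; ")
# tray fronts rows (top edge z53 outer)
for c in (285,300,350,365,395,405,415,425): print(c,[int(v) for v in np.argsort(np.diff(g[60:200,c]))[:2]+60],end=" ")
T=o["tool_pos"];Rt=Ro.from_euler("xyz",o["tcp_rot"]).as_matrix();G=np.array([0,0,-2.])
def pt(q,a,d=0):return T+Rt@(G+Ro.from_euler("y",a).apply(np.array(q)-G+[d,0,0]))
B=[23.6,0,116.5];E=[0,0,98]
print()
for a in np.arange(-.12,.13,.03):print(round(a,2),proj("wrist",pt(B,a),p)[0],proj("scene",pt(B,a))[0],proj("scene",pt(E,a))[0])
C=np.array([617,-67.8,0]);q=.025;R=np.array([[np.cos(q),-np.sin(q),0],[np.sin(q),np.cos(q),0],[0,0,1]])
for e in(55,60):print(proj("wrist",np.array([[-60-e,38.5,53],[-60-e,10,53],[-60,-38.5,53]])@R.T+C,p))
E
```

```text
184 (np.int64(311), np.int64(345), 35); 186 (np.int64(311), np.int64(335), 22); 188 (np.int64(324), np.int64(333), 10); 190 (np.int64(322), np.int64(334), 13); 192 (np.int64(322), np.int64(335), 14); 194 (np.int64(321), np.int64(335), 15); 196 (np.int64(322), np.int64(335), 14); 198 (np.int64(323), np.int64(334), 12); 200 (np.int64(325), np.int64(332), 8); 202 (np.int64(325), np.int64(332), 8); 204 (np.int64(325), np.int64(332), 8); 206 (np.int64(325), np.int64(332), 8); 208 (np.int64(325), np.int64(332), 8); 210 (np.int64(325), np.int64(332), 8); 285 [175, 176] 300 [175, 130] 350 [175, 103] 365 [175, 129] 395 [95, 96] 405 [95, 96] 415 [95, 96] 425 [95, 112] 
-0.12 [326.521 227.278] [393.558 272.484] [406.433 272.948]
-0.09 [326.516 222.195] [392.222 271.129] [405.158 271.994]
-0.06 [326.51  217.116] [390.915 269.746] [403.903 271.01 ]
-0.03 [326.503 212.04 ] [389.638 268.336] [402.668 269.996]
0.0 [326.496 206.965] [388.392 266.9  ] [401.455 268.955]
0.03 [326.489 201.89 ] [387.177 265.439] [400.264 267.886]
0.06 [326.482 196.815] [385.995 263.953] [399.096 266.791]
0.09 [326.474 191.738] [384.845 262.445] [397.952 265.67 ]
0.12 [326.466 186.659] [383.728 260.914] [396.832 264.523]
[[327.991 171.531]
 [369.011 171.401]
 [435.909  95.749]]
[[328.027 178.568]
 [369.13  178.433]
 [435.909  95.749]]
```

The tray is out about 58 mm and the hook leans back about 0.06 rad more than the tool. I'll compensate for that while returning to the rest.

```bash

python3 -m pendant '[[[0,0.3,0.4],[0,0.4,0],-1],[[0,0.7,0.5],[0,0.5,0.2],-1],[[0,0.9,0.3],[0,0.5,0.2],-1],[[0,0.9,0.1],[0,0.5,0.2],-1],[[0.1,0.9,0],[0,0.5,0.2],-1],[[0.2,0.9,0],[0,0.5,0.2],-1],[[0.3,0.9,0],[0,0.5,0.2],-1],[[0.3,0.9,0],[0,0.433,0.2],-1],[[0.3,0.9,0],[0,0,0.2],-1],[[0.3,0.8,0],[0,0,0.3],-1]]'
python3 -m pendant '[[[0.2,0.6,0],[0,0,0],-1],[[0.1,0.4,0],[0,0,0],-1],[[0.05,0.2,0],[0,0,0],-1],[[0.05,0.1,0],[0,0,0],-1],[[0,0,0],[0,0,0],-1],[[0,0,0],[0,0,0],-1],[[0,0,0],[0,0,0],-1],[[0,0,0],[0,0,0],-1],[[0,0,0],[0,0,0],-1],[[0,0,0],[0,0,0],-1]]'
```

```text
time: 27.97
tool_pos: [452.8, 212.0, 200.9]
tcp_rot: [-3.102, 0.06, 0.248]
contact_force: [1.5, -0.5, -0.5]
grip_width: 11.4
finger_force: 30.0
time: 28.8
tool_pos: [464.5, 248.7, 202.5]
tcp_rot: [-3.103, 0.057, 0.246]
contact_force: [0.6, -0.0, -0.3]
grip_width: 11.5
finger_force: 30.0
```

```bash
python3 - <<'E'
from h import *
from scipy.spatial.transform import Rotation as Ro
o=bot.get_obs();R=Ro.from_euler("xyz",o["tcp_rot"]);D=Ro.from_euler("xyz",[np.pi,.06,.227])
print("turn frac",(D*R.inv()).as_rotvec()/.12,o["tool_pos"])
print("shift frac",(np.array([464.9,254.4,149])-o["tool_pos"])/30)
E
```

```text
turn frac [-0.32  -0.052 -0.135] [464.463 248.734 202.524]
shift frac [ 0.015  0.189 -1.784]
```

```bash

python3 -m pendant '[[[0.01,0.09,-0.2],[-0.16,-0.03,-0.07],-1],[[0,0.1,-0.4],[-0.16,-0.02,-0.07],-1],[[0,0,-0.5],[0,0,0],-1],[[0,0,-0.4],[0,0,0],-1],[[0,0,-0.2],[0,0,0],-1],[[0,0,-0.08],[0,0,0],-1],[[0,0,0],[0,0,0],-1],[[0,0,0],[0,0,0],-1],[[0,0,0],[0,0,0],-1],[[0,0,0],[0,0,0],-1]]'
python3 - <<'E'
from h import *
from scipy.spatial.transform import Rotation as Ro
np.set_printoptions(linewidth=250)
p=bot.camera_params("wrist");w=bot.capture("wrist");s=bot.capture("scene");o=bot.get_obs();cv2.imwrite("pics/w12.png",w);cv2.imwrite("pics/s12.png",s)
T=o["tool_pos"];print(T,o["tcp_rot"])
Rh=Ro.from_euler("z",.227).as_matrix();Rt=Ro.from_euler("xyz",o["tcp_rot"]).as_matrix();Gp=T-2*Rt[:,2]
for n,q in(("ball",[23.6,0,-118.5]),("elbow",[0,0,-100]),("flF",[14,0,-38]),("flB",[-14,0,-38])):print(n,Gp+Rh@q,proj("scene",Gp+Rh@q),proj("wrist",Gp+Rh@q,p))
g=cv2.cvtColor(s,6).astype(int);b=(proj("scene",Gp+Rh@[23.6,0,-118.5])[0]).astype(int);print(b);print(g[b[1]-10:b[1]+12,b[0]-14:b[0]+26:2])
gw=cv2.cvtColor(w,6).astype(int);b=(proj("wrist",Gp+Rh@[23.6,0,-118.5],p)[0]).astype(int);print(b);print(gw[b[1]-16:b[1]+17:2,b[0]-16:b[0]+17:2])
E
```

```text
time: 29.63
tool_pos: [465.1, 254.9, 149.6]
tcp_rot: [-3.141, 0.059, 0.227]
contact_force: [-1.1, 0.8, -0.9]
grip_width: 11.8
finger_force: 30.0
[464.92  254.88  149.424] [-3.141  0.06   0.227]
ball [488.031 260.218  32.921] [[268.924 356.595]] [[326.899 195.649]]
elbow [465.036 254.907  51.421] [[280.709 353.169]] [[326.912 239.706]]
flF [478.677 258.057 113.421] [[270.401 318.126]] [[326.585 257.631]]
flB [451.396 251.756 113.421] [[286.301 324.418]] [[326.712 310.279]]
[268 356]
[[241 235 215 163 119  80  70  68  67  67  65  63  93 134  94  69  69  70  73  72]
 [242 241 236 220 181 123  80  68  67  69  65  65  94 134  96  70  69  69  71  71]
 [241 242 241 238 226 185 126  83  70  69  68  68  92 134  97  70  70  69  69  71]
 [240 241 242 242 239 227 187 135  90  74  71  68  89 133 100  71  70  68  69  72]
 [239 241 241 242 242 239 225 189 143  98  77  70  87 131 102  71  71  69  69  73]
 [239 239 240 241 242 241 227 202 201 153 100  75  92 132 106  71  70  68  69  72]
 [239 239 240 241 241 241 207 176 224 211 155 103 116 136 107  71  67  66  68  71]
 [240 240 239 240 240 240 187 15
[... 1731 characters left out ...]
 76  74  71  90 194 225 226 228 229 231 213 109  66  68  68]
 [ 84  84  80  77  72  90 198 225 226 227 228 231 217 112  66  67  66]
 [ 88  87  82  79  76  80 175 222 226 227 229 231 199  89  68  68  67]
 [ 90  87  84  81  80  78 113 190 224 228 228 212 136  67  71  70  70]
 [ 89  86  83  80  80  80  77 131 220 228 228 151  70  74  75  73  72]
 [ 88  84  81  78  77  76  71 126 222 228 229 145  71  79  79  76  74]
 [ 87  82  78  76  73  71  66 125 223 228 229 152  73  80  79  78  75]
 [ 85  80  75  73  72  70  64 124 223 228 229 176  74  82  79  77  75]
 [ 84  77  73  71  72  69  65 125 224 228 229 176  72  81  80  77  76]
 [ 81  78  74  73  71  69  65 125 223 228 229 177  69  75  74  74  74]]
```

```bash

python3 -m pendant '[[[0.2,0.045,0],[0,0,0],-1],[[0.4,0.09,0],[0,0,0],-1],[[0.4,0.09,0],[0,0,0],-1],[[0.4,0.09,0],[0,0,0],-1],[[0.4,0.09,0],[0,0,0],-1],[[0.3,0.07,0],[0,0,0],-1],[[0.13,0.03,0],[0,0,0],-1],[[0,0,0],[0,0,0],-1],[[0,0,0],[0,0,0],-1],[[0,0,0],[0,0,0],-1]]'
python3 -m pendant '[[[0,0,-0.1],[0,0,0],-1],[[0,0,-0.1],[0,0,0],-1],[[0,0,-0.1],[0,0,0],-1],[[0,0,-0.07],[0,0,0],-1],[[0,0,0],[0,0,0],-1],[[0,0,0],[0,0,0],-1],[[0,0,0],[0,0,0],-1],[[0,0,0],[0,0,0],-1],[[0,0,0],[0,0,0],-1],[[0,0,0],[0,0,0],-1]]'
```

```text
time: 30.57
tool_pos: [531.1, 269.9, 148.9]
tcp_rot: [3.142, 0.061, 0.227]
contact_force: [0.3, 0.3, -0.2]
grip_width: 11.5
finger_force: 30.0
time: 31.4
tool_pos: [531.7, 270.0, 138.0]
tcp_rot: [-3.142, 0.06, 0.227]
contact_force: [0.6, 1.2, -1.5]
grip_width: 12.0
finger_force: 30.0
```

Continue down gently to contact.

```bash

python3 -m pendant '[[[0,0,-0.03],[0,0,0],-1],[[0,0,-0.03],[0,0,0],-1],[[0,0,0],[0,0,0],-1],[[0,0,0],[0,0,0],-1],[[0,0,0],[0,0,0],-1],[[0,0,0],[0,0,0],-1],[[0,0,0],[0,0,0],-1],[[0,0,0],[0,0,0],-1],[[0,0,0],[0,0,0],-1],[[0,0,0],[0,0,0],-1]]'
python3 - <<'E'
from h import *
o=bot.get_obs();print(o["contact_force"],o["moment"],o["tool_pos"])
p=bot.camera_params("wrist");w=bot.capture("wrist");s=bot.capture("scene");cv2.imwrite("pics/s13.png",s)
a=cv2.cvtColor(cv2.imread("pics/scene0.png"),6)[270:325,215:275];b=cv2.cvtColor(s,6)[265:330,210:280]
# handle below fingers / flange dark compare: shift of the flange vs start
t=a[38:50,14:40];r=cv2.matchTemplate(b,t,cv2.TM_CCOEFF_NORMED);_,v,_,l=cv2.minMaxLoc(r);print("flange patch match",v,np.array(l)+[210,265],"start",[229,308])
E
```

```text
time: 32.23
tool_pos: [531.7, 270.0, 136.1]
tcp_rot: [-3.142, 0.06, 0.227]
contact_force: [-0.1, -0.3, 1.7]
grip_width: 11.9
finger_force: 30.0
[-0.08  -0.336  1.65 ] [ 0.     0.008 -0.008] [531.654 269.995 136.15 ]
flange patch match 0.9824421405792236 [229 308] start [229, 308]
```

The hook is seated (light contact, flange patch at its starting pixels). Releasing and backing off upwards.

```bash

python3 -m pendant '[[[0,0,0],[0,0,0],-0.6],[[0,0,0],[0,0,0],-0.4],[[0,0,0],[0,0,0],-0.2],[[0,0,0],[0,0,0],0],[[0,0,0],[0,0,0],0.2],[[0,0,0],[0,0,0],0.4],[[0,0,0],[0,0,0],0.6],[[0,0,0],[0,0,0],0.6],[[0,0,0],[0,0,0],0.6],[[0,0,0],[0,0,0],0.6]]'
python3 -m pendant '[[[0,0,0.3],[0,0,0],0.6],[[0,0,0.6],[0,0,0],0.6],[[0,0,0.6],[0,0,0],0.6],[[0,0,0.6],[0,0,0],0.6],[[0,0,0.6],[0,0,0],0.6],[[0,0,0.6],[0,0,0],0.6],[[0,0,0.3],[0,0,0],0.6],[[0,0,0],[0,0,0],0.6],[[0,0,0],[0,0,0],0.6],[[0,0,0],[0,0,0],0.6]]'
python3 - <<'E'
from h import *
s=bot.capture("scene");cv2.imwrite("pics/s14.png",s);g=cv2.cvtColor(s,6);a=cv2.cvtColor(cv2.imread("pics/scene0.png"),6)
for n,(r0,r1,c0,c1) in{"handle":(275,320,228,254),"ball/prong":(330,352,228,252),"beaker":(262,308,192,222)}.items():
    r=cv2.matchTemplate(g[r0-8:r1+8,c0-8:c1+8],a[r0:r1,c0:c1],cv2.TM_CCOEFF_NORMED);_,v,_,l=cv2.minMaxLoc(r);print(n,v,np.array(l)-8)
p=bot.camera_params("wrist");w=bot.capture("wrist");cv2.imwrite("pics/w14.png",w)
E
python3 tray.py
```

```text
time: 33.17
tool_pos: [531.6, 270.0, 136.0]
tcp_rot: [-3.142, 0.061, 0.227]
contact_force: [-0.0, -0.6, 1.2]
grip_width: 71.8
finger_force: 0.0
time: 34.0
tool_pos: [531.1, 269.8, 242.9]
tcp_rot: [3.141, 0.063, 0.227]
contact_force: [0.2, -0.6, -0.9]
grip_width: 73.8
finger_force: 0.0
handle 0.994871973991394 [0 0]
ball/prong 0.9975736737251282 [0 0]
beaker 0.9998530149459839 [0 0]
[np.float64(300.5), np.float64(300.5), np.float64(300.5), np.float64(300.5), np.float64(300.5), np.float64(300.5), np.float64(300.5)] [np.float64(271.5), np.float64(271.5), np.float64(270.5)] [497.273 -13.707  53.   ] [555.838 -99.735  53.   ] [0.57  0.496 0.219]
```

```bash
python3 -c "
from plant import bot
print(bot.close_job())"
```

```text
the job is handed in; nothing more can be done
None
```

Job handed in at about 34 s of 59 s, with the verdict not shown: the lid is open (it fell shut once when the hook caught its flange on retreat, so I opened it a second time), the left (cassette) tray is out about 58 mm with the right tray shut, the hook is back on its rest and released, and the beaker is unmoved.

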